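# Fetch the candle from behind the little houses

### The job

The glass jar candle is in the wooden nook behind two little white ceramic houses. Move both houses out of the way to stand on the black tray, then lift the candle out and set it in the middle of the iron candle plate, and only then stand each house back exactly where it stood before, square as it was. Keep everything upright and do not disturb the beaker or the pine cone.

Things in the scene. Friction and masses are not known exactly. Their poses are not given: they have to be found in the camera images.
- jar_candle: candle in a round straight glass, 62 mm diameter, 53 mm tall, 0.18 kg; starts upright on the floor of the nook (6 mm above the desk). Origin: centre of its underside, z up. Grasp it round the glass; in the nook only along the nook's x axis (one finger behind it, about 30 mm free; one in front, free once both houses are gone).
- slim_house: white ceramic house, the narrower, with many small windows: 55 mm deep (x), 64 mm wide (y), 134 mm tall with chimney, 0.16 kg. Stands on the desk before the nook, beside the wide house. Origin: centre of its underside, z up, front to -x. Roof slopes to +-y; the gable faces (+-x) are upright: grip across the 55 mm, about 90 mm above its foot, which clears candle and nook walls.
- wide_house: white ceramic house, the wider one, few windows low down: 55 mm deep (its x, flat gable faces), 78 mm wide (its y), 134 mm tall to the chimney top, 0.16 kg. Beside the slim house (left and right vary), centres 90 mm apart. Origin and axes as the slim house; grip it across the 55 mm likewise.
- nook: fixed wooden nook, open on top and in front (-x): floor 6 mm thick, side and back walls 9 mm thick, their tops 68 mm above the desk. Origin: on the desk below the candle's place; x points to the back wall (inner face at +64 mm), y across (inner faces at +-41 mm); front edge at x = -35 mm. The houses stand at x about -73 mm, y about +45 and -45 mm, nearly square to it.
- black_tray: fixed thin black metal tray, 110 mm (x) by 230 mm (y, the long way), floor 4 mm thick, 9 mm high lips along its two long edges only (104 mm between them). Origin: centre of its underside. The place to set the two houses aside, one towards each end of its length.
- plate_middle (a point): middle of the flat dish of the fixed black iron candle plate (round, with a ring handle at one side); the point lies on the dish, 3 mm above the desk, where the candle's foot is to stand. The dish is 122 mm in diameter, flat over its middle 86 mm.
- beaker: bystander: small white ceramic beaker, 52 mm diameter, 68 mm tall, on the desk before the houses; leave it alone. Origin: centre of its underside.
- pinecone: bystander: brown pine cone, 50 mm across, 58 mm tall, to the left of the nook; leave it alone. Origin: centre of its underside.
Things that resemble listed ones, but are neither listed nor needed, are in the scene too. Leave any pink look-alike of the jar_candle alone. What is shaped like the wide_house but red or yellow is not meant.

How it is judged (in metres and radians):
On the way, in this order (a step that is already met when the one before it is completed fails the run):
1. both houses stand upright on the black tray, let go, the candle still in its nook (x of slim_house in the frame of black_tray between -0.03 and 0.03 m and y of slim_house in the frame of black_tray between -0.09 and 0.09 m and z of each of slim_house, wide_house in the frame of black_tray below 0.012 m and angle between each of slim_house, wide_house's own z axis and vertical below 0.15 rad and contact force between the fingers and slim_house below 0.1 N and x of wide_house in the frame of black_tray between -0.03 and 0.03 m and y of wide_house in the frame of black_tray between -0.09 and 0.09 m and contact force between the fingers and wide_house below 0.1 N and distance of jar_candle from where it was at the start of the episode below 0.03 m), for 0.2 s.
2. the candle stands on the middle of the candle plate, let go, with both houses still on the tray (horizontal distance between jar_candle and plate_middle below 0.012 m and z of jar_candle in the frame of plate_middle below 0.006 m and angle between jar_candle's own z axis and vertical below 0.1 rad and contact force between the fingers and jar_candle below 0.1 N and x of slim_house in the frame of black_tray between -0.03 and 0.03 m and y of slim_house in the frame of black_tray between -0.09 and 0.09 m and z of each of slim_house, wide_house in the frame of black_tray below 0.012 m and angle between each of slim_house, wide_house's own z axis and vertical below 0.15 rad and contact force between the fingers and slim_house below 0.1 N and x of wide_house in the frame of black_tray between -0.03 and 0.03 m and y of wide_house in the frame of black_tray between -0.09 and 0.09 m and contact force between the fingers and wide_house below 0.1 N), for 0.2 s.
At the end, for the whole second after the job is handed in: The jar candle stands upright on the candle plate, within 12 mm of its middle; each house stands upright within 15 mm of where it stood at the start and within 0.25 rad of square to the nook; all are released and at rest (horizontal distance between jar_candle and plate_middle below 0.012 m and z of jar_candle in the frame of plate_middle below 0.006 m and angle between each of jar_candle, slim_house, wide_house's own z axis and vertical below 0.1 rad and contact force between the fingers and jar_candle below 0.1 N and linear speed of each of jar_candle, slim_house, wide_house below 0.02 m/s and distance of each of slim_house, wide_house from where it was at the start of the episode below 0.015 m and angle between the x axis of each of slim_house, wide_house and the x axis of nook, either way round below 0.25 rad and contact force between the fingers and slim_house below 0.1 N and contact force between the fingers and wide_house below 0.1 N); the robot touches nothing.
It fails at once if a house or the candle is tipped over (angle between any of slim_house, wide_house, jar_candle's own z axis and vertical above 0.6 rad).
It fails at once if the beaker or the pine cone is disturbed (moved more than 20 mm) (distance of any of beaker, pinecone from where it was at the start of the episode above 0.02 m).
It also fails if it takes over 109 s, if anything falls off the work surface, if the arm or the gripper's body presses on something with over 40 N, if the wrist force passes 120 N, or if a joint passes its speed limit or range.

### The arm

A 6-joint arm with a two-finger parallel gripper is mounted at the origin on a cart in front of the work surface, level with it; the furniture and walls round the work are solid. World frame = base frame: x ahead of the robot, y to its left, z up, the work surface at z = 0. Lengths are in mm, angles in degrees, forces in N, time in s.
With the tool pointing down it reaches from about 350 to 850 mm from the base axis. Payload 8.1 kg.
Tool frame: the origin (TCP) lies at the very end of the fingers, on their centre line; the grasp point (between the pads) lies 19 mm behind it (r.grasp_offset is the distance from the TCP to the grasp point, in mm); z points along the fingers, y is the line along which they close (so a half turn about z gives the same grasp; the last joint's range is limited). The gripper opens to 85 mm and grips with 20 to 120 N. Pads are 22 mm wide; open, the fingers measure 114 mm over their backs; the gripper's body (76 mm by 85 mm) begins 54 mm behind the grasp point. The pads swing forward as they close: fully open they stand 13 mm farther back than shut.
Start: joints at [-69.408, 7.471, 85.268, -0, 87.261, -4.893], TCP at [258.186, -541.614, 231.292] pointing down, gripper open.
Joint ranges: [-169.43, 169.43], [-51.17, 129.36], [1.28, 143.12], [-76.62, 256.62], [0, 156.53], [-152.29, 152.29]. Speed limits (degrees/s): [136.94, 136.94, 159.86, 180, 180, 180].

### API

Orientations are given as [roll, pitch, yaw] about the fixed x, y, z axes, in that order (R = Rz(yaw) Ry(pitch) Rx(roll)).
In Python, from bench import r gives the robot as it stands.
- The arm moves only by the tool carry_out, never from a script. Its argument "commands" is a list of rows, each an object with "jaw": the finger opening in m, from 0 to 0.0854; "translation": the shift along the tool's x, y, z in m, a list of three; "spin": the turn about the tool's z in rad. A call has exactly 8 rows; each row shifts and turns the commanded pose from where the row before left it, along the tool's axes as they then stand; what a row does not reach is not made up. A row lasts 1/12 s, in which the tool goes at most 41.7 mm and 7.16 degrees, less where a joint would pass 70% of its speed; a pose out of reach is approached as far as the arm can. A call is refused whole if a number of a shift passes 0.0417 or a number of a turn 0.125, either way. A call with a gripper value outside its range is refused whole. The fingers move at their own pace and stop on an object; "squeeze" is the grip in N (left out, the last holds). Time passes only in rows, so rows that do not move let the fingers close, or fill a call up. It gives the time, the measured TCP pose, the force, the opening and the grip force at its end, in the units of the state.
- r.sense(): the state, without advancing time (a new reading comes with each control period).
- r.snapshot(name): name is "scene" or "side" or "wrist"; returns a dict with "pixels" (420x560x3 uint8, blue, green, red), "K" (3x3 intrinsics, pixels), "extrinsics" (4x4, takes a point from camera to world coordinates). Camera axes: x right, y down, z forward; pixel columns grow to the right and rows downward; lengths in mm; the calibration is good to about 2 mm. A picture is of the moment at which its call begins. There is no depth.
- r.hand_in(): hands the job in; it is judged then, once.
Trained networks look in a picture, given as the dict that the camera call returned (one of the last four; its "shot" number tells which), for a name from the list of things; names that differ only in an ending like _2 or _b are one class to them, and where a whole thing is asked for, a point or a joint stands for the part that bears it (a point fixed in the world has none). Each returns a list of dicts, best first, with "score" (0 to 1); they miss things now and then, are a little off and sometimes report something else, mostly with a low value. They report only what shows in the picture. A call takes as long as a camera call. They do not tell look-alikes from the thing itself.
- r.spot_in(picture, target): "xy" ([column, row] in pixels, amid what is visible of it).
- r.regions_of(picture, target): "pixels" (420x560 bool, what is visible of it) and "xy" ([column, row] in pixels, amid what is visible of it).
- r.landmark_of(picture, target): "xy" ([column, row] in pixels: a listed point, or the origin of a listed thing).
The state is a dict: "time": time; "joint_pos": joint angles; "qd": joint speeds; "joint_efforts": joint torques, N m; "tool_pos": TCP position; "tcp_rot": TCP orientation; "ft_force": force on the tool from outside, world axes, zero at the start; "wrist_torque": the same for the moment, N m; "finger_gap": finger opening in mm; "grip_force": force on a finger pad.
Only numpy, scipy, OpenCV 4.12 (cv2) and the standard library are available. Lean on these libraries where they do the work, as an engineer would, in place of code of your own. Each camera call takes 0.05 s, during which the arm holds its last target. There are 200 camera calls.

## Working session

There is one attempt and no reset: what is moved stays moved. The work goes in short steps, Python scripts to look and compute and a tool call to move; the robot and the scene stay as the last step left them, time stands still between calls to the robot, and variables do not carry over. Pictures are saved under pics/ and viewed, at most 14 in all, crops included, and the job is handed in when it is done.

Besides the shell and the picture viewer there is one more tool, called after ">>>" by a JSON object that holds its "fn" and its "kwargs", one argument or row to a line. carry_out: Moves the arm, as the interface text tells. Its arguments: {"type":"object","properties":{"commands":{"type":"array","items":{"type":"object","properties":{"jaw":{"type":"number"},"translation":{"type":"array","items":{"type":"number"}},"spin":{"type":"number"}}}},"squeeze":{"type":"number"}},"required":["commands"]}

```bash
mkdir -p pics
cat > h.py <<'E'
import numpy as np, cv2
from bench import r
def save(p,n): cv2.imwrite('pics/'+n+'.png',p['pixels'])
def ray(p,xy):
    K=np.array(p['K']);E=np.array(p['extrinsics'])
    d=E[:3,:3]@np.linalg.solve(K,[xy[0],xy[1],1.]); return E[:3,3],d
def onz(p,xy,z=0):
    c,d=ray(p,xy); return (c+d*(z-c[2])/d[2]).round(1)
def proj(p,P):
    E=np.linalg.inv(np.array(p['extrinsics']));P=np.atleast_2d(P)
    q=(P@E[:3,:3].T+E[:3,3])@np.array(p['K']).T
    return q[:,:2]/q[:,2:]
E
python3 - <<'E'
from h import *
s=r.sense(); print(s['tool_pos'],s['tcp_rot'],s['finger_gap'],r.grasp_offset)
Z=dict(jar_candle=6,slim_house=0,wide_house=0,nook=0,black_tray=0,plate_middle=3,beaker=0,pinecone=0)
for n in ('scene','side'):
    p=r.snapshot(n); save(p,n); print(n,np.array(p['extrinsics'])[:3,3].round(0))
    for t,z in Z.items():
        print(t,[(round(float(d['score']),2),np.round(d['xy']).tolist(),onz(p,d['xy'],z)[:2].tolist()) for d in r.landmark_of(p,t)[:4]])
E
```

```text
[ 257.98654799 -541.09922806  230.22957782] [-1.79892754e+02 -7.79805149e-03  2.54869169e+01] 85.36638343997343 18.700000000000003
scene [511. 509. 845.]
jar_candle [(0.87, [246.0, 254.0], [598.0, 115.6]), (0.71, [304.0, 239.0], [461.5, 72.7]), (0.56, [236.0, 199.0], [634.6, -34.5])]
slim_house [(0.92, [264.0, 217.0], [562.3, 10.3]), (0.58, [198.0, 292.0], [696.3, 210.2])]
wide_house [(0.91, [352.0, 329.0], [358.8, 278.6]), (0.82, [262.0, 186.0], [570.8, -81.9]), (0.59, [359.0, 272.0], [335.4, 149.8])]
nook [(0.68, [237.0, 203.0], [630.8, -26.2])]
black_tray [(0.94, [293.0, 132.0], [493.7, -275.1])]
plate_middle [(0.69, [292.0, 326.0], [486.6, 279.4])]
beaker [(0.95, [324.0, 200.0], [411.6, -45.2])]
pinecone [(0.91, [201.0, 292.0], [691.0, 211.6])]
side [ 620. -585.  752.]
jar_candle [(0.76, [341.0, 243.0], [639.8, -28.7]), (0.73, [266.0, 194.0], [458.8, 69.6]), (0.65, [328.0, 188.0], [590.8, 117.7]), (0.21, [231.0, 230.0], [410.5, -43.9])]
slim_house [(0.87, [302.0, 225.0], [553.3, 5.6])]
wide_house [(0.94, [223.0, 161.0], [333.3, 157.8]), (0.86, [243.0, 129.0], [350.0, 280.8]), (0.62, [301.0, 257.0], [564.5, -75.6])]
nook [(0.73, [337.0, 244.0], [631.5, -29.7])]
black_tray [(0.97, [237.0, 339.0], [485.1, -270.2])]
plate_middle [(0.88, [294.0, 133.0], [480.6, 291.7])]
beaker [(0.9, [232.0, 230.0], [411.8, -38.4])]
pinecone [(0.7, [371.0, 169.0], [683.8, 206.6])]
```

View pics/scene.png

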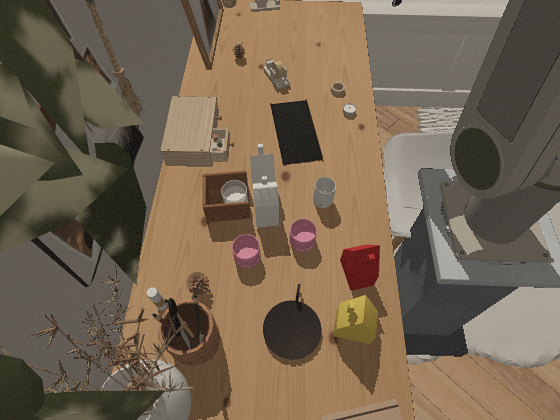

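View pics/side.png

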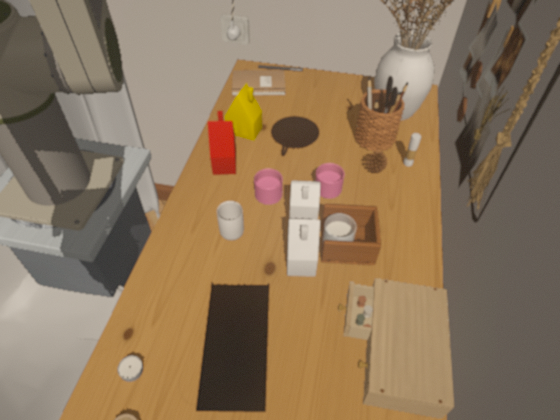

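Scene view: the wanted clear candle sits in the nook at (234,192). Pink look-alikes are at (246,251) and (303,235). The white houses are at (262,165) and (267,203). Red and yellow house look-alikes are at (360,267) and (355,320). The tray is at (297,132) and the plate at (292,328). Next I'll check the choice in a close crop and measure the orientations.

```bash
cat >> h.py <<'E'
def rect(p,t,z):
    m=r.regions_of(p,t)[0]['pixels'].astype(np.uint8)
    c=max(cv2.findContours(m,cv2.RETR_EXTERNAL,cv2.CHAIN_APPROX_NONE)[0],key=cv2.contourArea)[:,0]
    P=np.array([onz(p,q,z)[:2] for q in c.astype(float)],np.float32)
    return cv2.minAreaRect(P)
E
python3 - <<'E'
from h import *
for n in ('scene','side'):
    p=r.snapshot(n)
    for t,z in (('black_tray',4),('nook',68),('plate_middle',3)):
        try: print(n,t,np.round(np.hstack(rect(p,t,z)),1))
        except Exception as e: print(t,e)
    if n=='scene': save({'pixels':cv2.resize(p['pixels'][130:290,190:400],None,fx=3.5,fy=3.5,interpolation=2)},'crop1')
E
```

```text
scene black_tray [ 488.3 -277.4  112.9  232.3   11.1]
scene nook [651.1  -4.  106.3 140.    7.9]
scene plate_middle [ 488.2 -280.   113.1  236.2   11.4]
black_tray list index out of range
side nook [652.5 -47.3 112.4 143.2   8.2]
side plate_middle [478.4 296.5 129.4 121.8  41.5]
```

>>> {"fn": "carry_out", "kwargs": {
  "commands": [
    {"jaw": 0.085, "translation": [0.031, -0.02, -0.005], "spin": 0},
    {"jaw": 0.085, "translation": [0.031, -0.02, -0.005], "spin": 0},
    {"jaw": 0.085, "translation": [0.031, -0.02, -0.005], "spin": 0},
    {"jaw": 0.085, "translation": [0.031, -0.02, -0.005], "spin": 0},
    {"jaw": 0.085, "translation": [0.031, -0.02, -0.005], "spin": 0},
    {"jaw": 0.085, "translation": [0.031, -0.02, -0.005], "spin": 0},
    {"jaw": 0.085, "translation": [0.031, -0.02, -0.005], "spin": 0},
    {"jaw": 0.085, "translation": [0.031, -0.02, -0.005], "spin": 0}
  ]
}}

```text
time: 1.97
tool_pos: [413.8, -288.9, 271.8]
tcp_rot: [180.0, -0.0, 25.5]
ft_force: [0.4, 0.2, 0.0]
finger_gap: 84.9
grip_force: 0.0
```

View pics/crop1.png

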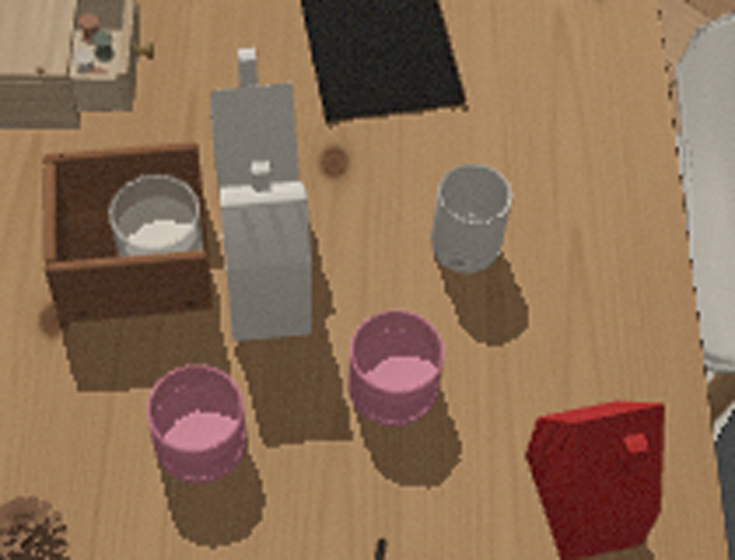

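The crop confirms it: the uncoloured glass with white wax at crop (155,215) is in the nook behind the two grey-white houses, and the pink glasses at (197,425) and (397,370) are look-alikes. I'll go on to hover over the houses and turn the jaws along the nook's x axis.

>>> {"fn": "carry_out", "kwargs": {
  "commands": [
    {"jaw": 0.085, "translation": [0.031, -0.02, -0.005], "spin": 0},
    {"jaw": 0.085, "translation": [0.031, -0.02, -0.005], "spin": 0},
    {"jaw": 0.085, "translation": [0.031, -0.02, -0.005], "spin": 0},
    {"jaw": 0.085, "translation": [0.031, -0.02, -0.005], "spin": 0},
    {"jaw": 0.085, "translation": [0.031, -0.02, -0.005], "spin": 0},
    {"jaw": 0.085, "translation": [0.031, -0.02, -0.005], "spin": 0},
    {"jaw": 0.085, "translation": [0.0, 0.0, -0.005], "spin": -0.12},
    {"jaw": 0.085, "translation": [0.0, 0.0, -0.005], "spin": -0.12}
  ]
}}

```text
time: 2.63
tool_pos: [530.3, -99.8, 311.4]
tcp_rot: [-180.0, -0.0, 39.7]
ft_force: [-0.1, -0.3, 0.1]
finger_gap: 84.8
grip_force: 0.0
```

>>> {"fn": "carry_out", "kwargs": {
  "commands": [
    {"jaw": 0.085, "translation": [0, 0, 0], "spin": -0.125},
    {"jaw": 0.085, "translation": [0, 0, 0], "spin": -0.125},
    {"jaw": 0.085, "translation": [0, 0, 0], "spin": -0.125},
    {"jaw": 0.085, "translation": [0, 0, 0], "spin": -0.125},
    {"jaw": 0.085, "translation": [0, 0, 0], "spin": -0.125},
    {"jaw": 0.085, "translation": [0, 0, 0], "spin": -0.125},
    {"jaw": 0.085, "translation": [0, 0, 0], "spin": -0.125},
    {"jaw": 0.085, "translation": [0, 0, 0], "spin": -0.125}
  ]
}}

```text
time: 3.3
tool_pos: [529.5, -102.1, 311.3]
tcp_rot: [180.0, 0.0, 96.9]
ft_force: [-0.1, -0.3, -0.2]
finger_gap: 84.7
grip_force: 0.0
```

Run:
```python
from h import *
p=r.snapshot('wrist'); save(p,'w1'); print(np.array(p['extrinsics'])[:3,[2,3]].round(2).tolist())
for t,z in dict(jar_candle=6,slim_house=0,wide_house=0,nook=0).items():
    print(t,[(round(float(d['score']),2),np.round(d['xy']).tolist(),onz(p,d['xy'],z)[:2].tolist()) for d in r.landmark_of(p,t)[:4]])
```

```text
[[0.04, 520.44], [-0.3, -26.07], [-0.95, 454.52]]
jar_candle [(0.88, [363.0, 116.0], [633.7, -29.4]), (0.57, [247.0, 13.0], [469.7, 72.1])]
slim_house [(0.89, [307.0, 80.0], [554.1, 6.1])]
wide_house [(0.63, [305.0, 148.0], [564.0, -81.9])]
nook []
```

View pics/w1.png

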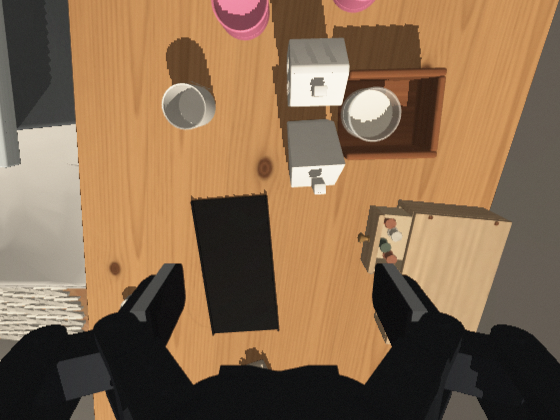

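The wrist view shows the houses at (318,72) and (317,155), the candle in the nook at (371,113), the tray with corners (192,200), (268,193), (278,330) and (213,335), and the beaker at (189,106). Everything is consistent, so I'll refine the yaws.

Run:
```python
from h import *
p=r.snapshot('wrist')
a=lambda u,v,z:(lambda d:(d,round(float(np.degrees(np.arctan2(d[1],d[0]))),1)))((onz(p,v,z)-onz(p,u,z))[:2])
print('nook sides',a((352,72),(444,70),68),a((345,157),(435,154),68),'back',a((435,154),(444,70),68))
T=[onz(p,q,9)[:2] for q in ((192,200),(268,193),(278,330),(213,335))]; print('tray',T,np.mean(T,0)); print(a((192,200),(268,193),9),a((213,335),(192,200),9),a((278,330),(268,193),9))
print('tray rect',np.round(np.hstack(rect(p,'black_tray',5)),1))
for h in ('slim_house','wide_house'):
  q=r.regions_of(p,h); print(h,[(round(float(d['score']),2),np.round(d['xy'])) for d in q[:2]])
N=np.array([633.5,-28]);
for y in(6.6,7.5):
  c,s=np.cos(np.radians(y)),np.sin(np.radians(y));R=np.array([[c,-s],[s,c]])
  print(y,proj(p,[[*(N+R@[xx,yy]),z] for xx,yy,z in((-35,41,68),(64,41,68),(64,-41,68),(0,0,59),(-100.5,77,0),(-45.5,77,0))]).round(0).tolist())
```

```text
nook sides (array([100.2,  13.1]), 7.4) (array([105.3,  15.2]), 8.2) back (array([-13.5,  91.4]), 98.4)
tray [array([ 413.3, -171.5]), array([ 520. , -149.3]), array([ 559.4, -377.5]), array([ 454.7, -398.9])] [ 486.85 -274.3 ]
(array([106.7,  22.2]), 11.8) (array([-41.4, 227.4]), 100.3) (array([-39.4, 228.2]), 99.8)
tray rect [ 487.4 -276.7  113.2  232.9   11.5]
slim_house [(0.82, array([317.,  70.])), (0.73, array([371., 111.]))]
wide_house [(0.77, array([314., 149.]))]
6.6 [[347.0, 77.0], [437.0, 77.0], [427.0, 151.0], [374.0, 115.0], [287.0, 51.0], [330.0, 51.0]]
7.5 [[347.0, 78.0], [436.0, 76.0], [428.0, 150.0], [374.0, 115.0], [286.0, 53.0], [329.0, 52.0]]
```

>>> {"fn": "carry_out", "kwargs": {
  "commands": [
    {"jaw": 0.085, "translation": [0.003, 0.008, 0.015], "spin": -0.02},
    {"jaw": 0.085, "translation": [0.003, 0.008, 0.02], "spin": 0},
    {"jaw": 0.085, "translation": [0.003, 0.008, 0.02], "spin": 0},
    {"jaw": 0.085, "translation": [0.003, 0.008, 0.02], "spin": 0},
    {"jaw": 0.085, "translation": [0.003, 0.007, 0.02], "spin": 0},
    {"jaw": 0.085, "translation": [0, 0, 0.02], "spin": 0},
    {"jaw": 0.085, "translation": [0, 0, 0.015], "spin": 0},
    {"jaw": 0.085, "translation": [0, 0, 0], "spin": 0}
  ]
}}

```text
time: 4.42
tool_pos: [563.9, -81.5, 176.9]
tcp_rot: [-179.6, -0.1, 97.6]
ft_force: [-1.5, -0.3, -0.9]
finger_gap: 85.0
grip_force: 0.0
```

Run:
```python
from h import *
p=r.snapshot('wrist'); save(p,'w2'); s=r.sense(); print(s['tool_pos'].round(1),s['tcp_rot'].round(2))
for t,z in dict(wide_house=0,slim_house=0,jar_candle=6).items():
    print(t,[(round(float(d['score']),2),np.round(d['xy']).tolist(),onz(p,d['xy'],z)[:2].tolist()) for d in r.landmark_of(p,t)[:4]])
```

```text
[564.8 -81.8 179.2] [-1.7977e+02 -9.0000e-02  9.7630e+01]
wide_house [(0.79, [284.0, 180.0], [568.0, -78.6])]
slim_house [(0.76, [283.0, 88.0], [554.9, 7.4])]
jar_candle [(0.82, [361.0, 135.0], [634.0, -23.7])]
```

View pics/w2.png

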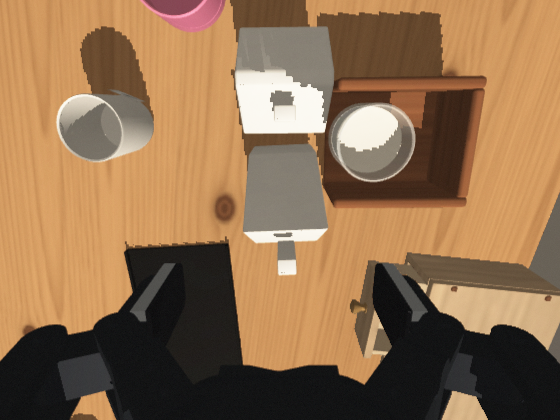

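The wrist view shows the wide house at (285,195), centred between the open fingers at about x=277, and the slim house at (284,80) behind. I'll descend about 107 mm, then close.

>>> {"fn": "carry_out", "kwargs": {
  "commands": [
    {"jaw": 0.085, "translation": [0, 0.001, 0.016], "spin": 0},
    {"jaw": 0.085, "translation": [0, 0, 0.018], "spin": 0},
    {"jaw": 0.085, "translation": [0, 0, 0.018], "spin": 0},
    {"jaw": 0.085, "translation": [0, 0, 0.018], "spin": 0},
    {"jaw": 0.085, "translation": [0, 0, 0.018], "spin": 0},
    {"jaw": 0.085, "translation": [0, 0, 0.012], "spin": 0},
    {"jaw": 0.085, "translation": [0, 0, 0.007], "spin": 0},
    {"jaw": 0.085, "translation": [0, 0, 0], "spin": 0}
  ]
}}

```text
time: 5.28
tool_pos: [566.7, -82.0, 73.5]
tcp_rot: [-179.9, -0.0, 97.7]
ft_force: [1.2, -0.8, -0.2]
finger_gap: 85.2
grip_force: 0.0
```

>>> {"fn": "carry_out", "kwargs": {
  "commands": [
    {"jaw": 0.07, "translation": [0, 0, 0], "spin": 0},
    {"jaw": 0.065, "translation": [0, 0, 0], "spin": 0},
    {"jaw": 0.06, "translation": [0, 0, 0], "spin": 0},
    {"jaw": 0.055, "translation": [0, 0, 0], "spin": 0},
    {"jaw": 0.05, "translation": [0, 0, 0], "spin": 0},
    {"jaw": 0.045, "translation": [0, 0, 0], "spin": 0},
    {"jaw": 0.045, "translation": [0, 0, 0], "spin": 0},
    {"jaw": 0.045, "translation": [0, 0, 0], "spin": 0}
  ],
  "squeeze": 30
}}

```text
time: 5.95
tool_pos: [568.2, -82.3, 75.9]
tcp_rot: [179.9, 0.1, 97.7]
ft_force: [-0.8, 0.3, 5.5]
finger_gap: 55.2
grip_force: 30.8
```

Run:
```python
from h import *
s=r.sense(); print(s['tool_pos'],s['tcp_rot'],s['ft_force'],s['finger_gap'])
```

```text
[568.17188417 -82.31498557  75.91444033] [1.79878986e+02 5.01779655e-02 9.76808913e+01] [-0.76045701  0.28772062  5.51894096] 55.17926575019215
```

>>> {"fn": "carry_out", "kwargs": {
  "commands": [
    {"jaw": 0.045, "translation": [0, 0, -0.005], "spin": 0},
    {"jaw": 0.045, "translation": [0, 0, -0.01], "spin": 0},
    {"jaw": 0.045, "translation": [0, 0, -0.015], "spin": 0},
    {"jaw": 0.045, "translation": [0, 0, -0.015], "spin": 0},
    {"jaw": 0.045, "translation": [0, 0, -0.015], "spin": 0},
    {"jaw": 0.045, "translation": [0, 0, -0.015], "spin": 0},
    {"jaw": 0.045, "translation": [0, 0, -0.01], "spin": 0},
    {"jaw": 0.045, "translation": [0, 0, -0.005], "spin": 0}
  ]
}}

```text
time: 6.62
tool_pos: [568.2, -82.3, 166.9]
tcp_rot: [179.8, 0.1, 97.7]
ft_force: [0.3, -0.2, -2.4]
finger_gap: 54.8
grip_force: 32.0
```

>>> {"fn": "carry_out", "kwargs": {
  "commands": [
    {"jaw": 0.045, "translation": [-0.008, -0.004, 0], "spin": 0},
    {"jaw": 0.045, "translation": [-0.012, -0.005, 0], "spin": 0},
    {"jaw": 0.045, "translation": [-0.017, -0.007, 0], "spin": 0},
    {"jaw": 0.045, "translation": [-0.017, -0.007, 0], "spin": 0},
    {"jaw": 0.045, "translation": [-0.017, -0.007, 0], "spin": 0},
    {"jaw": 0.045, "translation": [-0.017, -0.007, 0], "spin": 0},
    {"jaw": 0.045, "translation": [-0.017, -0.007, 0], "spin": 0},
    {"jaw": 0.045, "translation": [-0.017, -0.007, 0], "spin": 0}
  ]
}}

```text
time: 7.28
tool_pos: [531.2, -211.5, 162.7]
tcp_rot: [-179.9, -0.1, 97.6]
ft_force: [-0.3, 0.1, -1.4]
finger_gap: 55.4
grip_force: 32.0
```

>>> {"fn": "carry_out", "kwargs": {
  "commands": [
    {"jaw": 0.045, "translation": [-0.017, -0.007, 0], "spin": 0},
    {"jaw": 0.045, "translation": [-0.017, -0.007, 0], "spin": 0},
    {"jaw": 0.045, "translation": [-0.017, -0.007, 0], "spin": 0},
    {"jaw": 0.045, "translation": [-0.017, -0.007, 0], "spin": 0},
    {"jaw": 0.045, "translation": [-0.017, -0.007, 0], "spin": 0},
    {"jaw": 0.045, "translation": [-0.017, -0.007, 0], "spin": 0},
    {"jaw": 0.045, "translation": [-0.01, -0.004, 0], "spin": 0},
    {"jaw": 0.045, "translation": [-0.006, -0.003, 0], "spin": 0}
  ]
}}

```text
time: 7.95
tool_pos: [498.5, -334.9, 163.0]
tcp_rot: [-179.9, -0.1, 97.6]
ft_force: [0.4, -0.1, -0.9]
finger_gap: 55.1
grip_force: 32.0
```

Run:
```python
from h import *
p=r.snapshot('side'); save(p,'s2')
s=r.sense(); print(s['tool_pos'],s['tcp_rot'],s['ft_force'],s['finger_gap'])
```

```text
[ 498.52767208 -335.29675957  163.23958879] [-1.79912629e+02 -3.36857578e-02  9.75620369e+01] [-0.1691364  -0.9818758  -1.55927032] 54.97989445398455
```

View pics/s2.png

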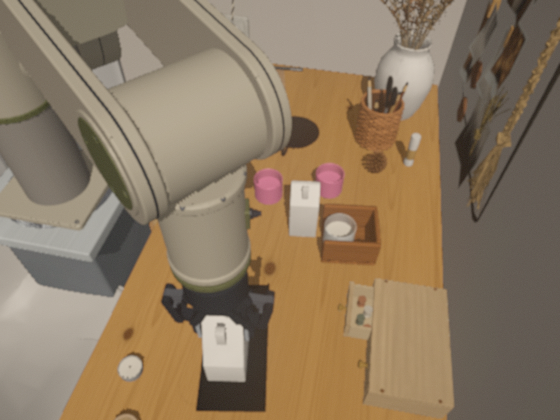

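The side view shows the house held upright above the far part of the tray at (225,348), and the slim house untouched at (305,210). Lowering now.

>>> {"fn": "carry_out", "kwargs": {
  "commands": [
    {"jaw": 0.045, "translation": [0, 0, 0.008], "spin": 0},
    {"jaw": 0.045, "translation": [0, 0, 0.016], "spin": 0},
    {"jaw": 0.045, "translation": [0, 0, 0.016], "spin": 0},
    {"jaw": 0.045, "translation": [0, 0, 0.016], "spin": 0},
    {"jaw": 0.045, "translation": [0, 0, 0.014], "spin": 0},
    {"jaw": 0.045, "translation": [0, 0, 0.007], "spin": 0},
    {"jaw": 0.045, "translation": [0, 0, 0.004], "spin": 0},
    {"jaw": 0.045, "translation": [0, 0, 0.003], "spin": 0}
  ]
}}

```text
time: 8.67
tool_pos: [500.2, -332.8, 79.9]
tcp_rot: [-180.0, -0.0, 97.7]
ft_force: [-8.9, 7.1, 24.6]
finger_gap: 55.2
grip_force: 34.3
```

>>> {"fn": "carry_out", "kwargs": {
  "commands": [
    {"jaw": 0.045, "translation": [0, 0, 0], "spin": 0},
    {"jaw": 0.05, "translation": [0, 0, 0], "spin": 0},
    {"jaw": 0.055, "translation": [0, 0, 0], "spin": 0},
    {"jaw": 0.06, "translation": [0, 0, 0], "spin": 0},
    {"jaw": 0.065, "translation": [0, 0, 0], "spin": 0},
    {"jaw": 0.075, "translation": [0, 0, 0], "spin": 0},
    {"jaw": 0.085, "translation": [0, 0, 0], "spin": 0},
    {"jaw": 0.085, "translation": [0, 0, 0], "spin": 0}
  ]
}}

```text
time: 9.33
tool_pos: [500.2, -333.3, 80.5]
tcp_rot: [180.0, 0.0, 97.7]
ft_force: [0.1, 0.2, 0.3]
finger_gap: 85.0
grip_force: 0.0
```

Run:
```python
from h import *
s=r.sense(); print(s['tool_pos'],s['tcp_rot'],s['ft_force'],s['finger_gap'])
```

```text
[ 500.22842482 -333.34174827   80.45891449] [1.79989315e+02 1.00154728e-02 9.76739942e+01] [0.11428542 0.21760015 0.32921857] 84.96374945653822
```

>>> {"fn": "carry_out", "kwargs": {
  "commands": [
    {"jaw": 0.085, "translation": [0, 0, -0.015], "spin": 0},
    {"jaw": 0.085, "translation": [0, 0, -0.02], "spin": 0},
    {"jaw": 0.085, "translation": [0, 0, -0.025], "spin": 0},
    {"jaw": 0.085, "translation": [0, 0, -0.025], "spin": 0},
    {"jaw": 0.085, "translation": [0.01, 0.003, -0.01], "spin": 0},
    {"jaw": 0.085, "translation": [0.02, 0.006, 0], "spin": 0},
    {"jaw": 0.085, "translation": [0.03, 0.009, 0], "spin": 0},
    {"jaw": 0.085, "translation": [0.035, 0.011, 0], "spin": 0}
  ]
}}

```text
time: 10.0
tool_pos: [516.0, -234.7, 175.0]
tcp_rot: [180.0, 0.0, 97.5]
ft_force: [0.5, 0.6, 0.5]
finger_gap: 85.2
grip_force: 0.0
```

>>> {"fn": "carry_out", "kwargs": {
  "commands": [
    {"jaw": 0.085, "translation": [0.035, 0.011, 0], "spin": 0},
    {"jaw": 0.085, "translation": [0.035, 0.011, 0], "spin": 0},
    {"jaw": 0.085, "translation": [0.035, 0.011, 0], "spin": 0},
    {"jaw": 0.085, "translation": [0.035, 0.011, 0], "spin": 0},
    {"jaw": 0.085, "translation": [0.035, 0.01, 0], "spin": 0},
    {"jaw": 0.085, "translation": [0.03, 0.009, 0], "spin": 0},
    {"jaw": 0.085, "translation": [0.02, 0.006, 0], "spin": 0},
    {"jaw": 0.085, "translation": [0.01, 0.003, 0], "spin": 0}
  ]
}}

```text
time: 10.67
tool_pos: [555.8, 10.8, 174.6]
tcp_rot: [-180.0, -0.1, 97.8]
ft_force: [-0.3, -0.6, -0.3]
finger_gap: 85.2
grip_force: 0.0
```

Run:
```python
from h import *
s=r.sense(); print(s['tool_pos'],s['tcp_rot'])
p=r.snapshot('wrist'); save(p,'w3')
for t,z in dict(slim_house=0,jar_candle=6,nook=0).items():
    print(t,[(round(float(d['score']),2),np.round(d['xy']).tolist(),onz(p,d['xy'],z)[:2].tolist()) for d in r.landmark_of(p,t)[:4]])
p=r.snapshot('scene')
for t,z in dict(wide_house=4,slim_house=0,nook=0,jar_candle=6,plate_middle=3).items():
    print(t,[(round(float(d['score']),2),np.round(d['xy']).tolist(),onz(p,d['xy'],z)[:2].tolist()) for d in r.landmark_of(p,t)[:4]])
```

```text
[555.76187235  10.78082527 174.6337436 ] [-1.79971939e+02 -6.07102899e-02  9.78398435e+01]
slim_house [(0.93, [278.0, 184.0], [555.1, 9.5])]
jar_candle [(0.97, [348.0, 228.0], [633.2, -24.5]), (0.86, [338.0, 72.0], [593.8, 119.4]), (0.81, [194.0, 107.0], [468.8, 72.2])]
nook []
wide_house [(0.88, [290.0, 115.0], [504.3, -335.7]), (0.82, [353.0, 329.0], [357.8, 279.2]), (0.8, [358.0, 270.0], [339.1, 146.2])]
slim_house [(0.76, [268.0, 217.0], [551.1, 10.1]), (0.59, [199.0, 291.0], [694.9, 209.5])]
nook [(0.97, [238.0, 202.0], [629.8, -28.9])]
jar_candle [(0.76, [304.0, 238.0], [460.6, 69.7]), (0.75, [236.0, 201.0], [633.4, -29.7]), (0.73, [246.0, 253.0], [597.6, 114.3])]
plate_middle [(0.75, [289.0, 326.0], [492.8, 278.8])]
```

View pics/w3.png

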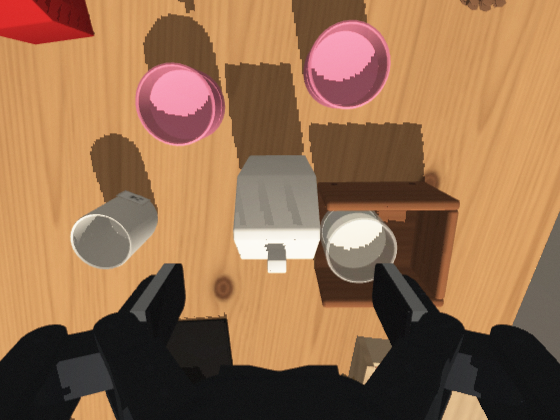

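The wrist view shows the slim house at (277,205), centred between the fingers, and the candle clear in the nook at (358,245). I'll descend 101 mm and grip.

>>> {"fn": "carry_out", "kwargs": {
  "commands": [
    {"jaw": 0.085, "translation": [-0.002, 0, 0.012], "spin": 0},
    {"jaw": 0.085, "translation": [0, 0, 0.018], "spin": 0},
    {"jaw": 0.085, "translation": [0, 0, 0.018], "spin": 0},
    {"jaw": 0.085, "translation": [0, 0, 0.018], "spin": 0},
    {"jaw": 0.085, "translation": [0, 0, 0.016], "spin": 0},
    {"jaw": 0.085, "translation": [0, 0, 0.012], "spin": 0},
    {"jaw": 0.085, "translation": [0, 0, 0.007], "spin": 0},
    {"jaw": 0.085, "translation": [0, 0, 0], "spin": 0}
  ]
}}

```text
time: 11.83
tool_pos: [555.0, 5.2, 72.0]
tcp_rot: [-179.8, -0.0, 97.7]
ft_force: [-0.6, 0.9, 0.1]
finger_gap: 85.2
grip_force: 0.0
```

>>> {"fn": "carry_out", "kwargs": {
  "commands": [
    {"jaw": 0.07, "translation": [0, 0, 0], "spin": 0},
    {"jaw": 0.065, "translation": [0, 0, 0], "spin": 0},
    {"jaw": 0.06, "translation": [0, 0, 0], "spin": 0},
    {"jaw": 0.055, "translation": [0, 0, 0], "spin": 0},
    {"jaw": 0.05, "translation": [0, 0, 0], "spin": 0},
    {"jaw": 0.045, "translation": [0, 0, 0], "spin": 0},
    {"jaw": 0.045, "translation": [0, 0, 0], "spin": 0},
    {"jaw": 0.045, "translation": [0, 0, 0], "spin": 0}
  ],
  "squeeze": 30
}}

```text
time: 12.5
tool_pos: [557.1, 5.2, 75.6]
tcp_rot: [179.9, 0.0, 97.7]
ft_force: [-3.0, -1.1, 6.4]
finger_gap: 55.1
grip_force: 31.0
```

>>> {"fn": "carry_out", "kwargs": {
  "commands": [
    {"jaw": 0.045, "translation": [0, 0, -0.005], "spin": 0},
    {"jaw": 0.045, "translation": [0, 0, -0.01], "spin": 0},
    {"jaw": 0.045, "translation": [0, 0, -0.015], "spin": 0},
    {"jaw": 0.045, "translation": [0, 0, -0.015], "spin": 0},
    {"jaw": 0.045, "translation": [0, 0, -0.015], "spin": 0},
    {"jaw": 0.045, "translation": [0, 0, -0.015], "spin": 0},
    {"jaw": 0.045, "translation": [0, 0, -0.01], "spin": 0},
    {"jaw": 0.045, "translation": [0, 0, -0.005], "spin": 0}
  ]
}}

```text
time: 13.17
tool_pos: [557.5, 5.2, 166.8]
tcp_rot: [179.8, 0.0, 97.7]
ft_force: [1.2, -0.6, -2.0]
finger_gap: 55.2
grip_force: 32.5
```

>>> {"fn": "carry_out", "kwargs": {
  "commands": [
    {"jaw": 0.045, "translation": [-0.008, -0.004, 0], "spin": 0},
    {"jaw": 0.045, "translation": [-0.012, -0.007, 0], "spin": 0},
    {"jaw": 0.045, "translation": [-0.014, -0.0075, 0], "spin": 0},
    {"jaw": 0.045, "translation": [-0.014, -0.0075, 0], "spin": 0},
    {"jaw": 0.045, "translation": [-0.014, -0.0075, 0], "spin": 0},
    {"jaw": 0.045, "translation": [-0.014, -0.0075, 0], "spin": 0},
    {"jaw": 0.045, "translation": [-0.014, -0.0075, 0], "spin": 0},
    {"jaw": 0.045, "translation": [-0.014, -0.0075, 0], "spin": 0}
  ]
}}

```text
time: 13.83
tool_pos: [512.9, -106.9, 162.7]
tcp_rot: [-179.9, -0.0, 97.6]
ft_force: [0.8, 0.4, -1.6]
finger_gap: 54.6
grip_force: 32.5
```

>>> {"fn": "carry_out", "kwargs": {
  "commands": [
    {"jaw": 0.045, "translation": [-0.014, -0.0075, 0], "spin": 0},
    {"jaw": 0.045, "translation": [-0.014, -0.0075, 0], "spin": 0},
    {"jaw": 0.045, "translation": [-0.014, -0.0075, 0], "spin": 0},
    {"jaw": 0.045, "translation": [-0.014, -0.0075, 0], "spin": 0},
    {"jaw": 0.045, "translation": [-0.014, -0.0075, 0], "spin": 0},
    {"jaw": 0.045, "translation": [-0.014, -0.0075, 0], "spin": 0},
    {"jaw": 0.045, "translation": [-0.012, -0.006, 0], "spin": 0},
    {"jaw": 0.045, "translation": [-0.007, -0.004, 0], "spin": 0}
  ]
}}

```text
time: 14.5
tool_pos: [472.0, -216.5, 162.8]
tcp_rot: [-179.9, -0.0, 97.6]
ft_force: [0.4, -0.1, -1.9]
finger_gap: 54.9
grip_force: 32.6
```

>>> {"fn": "carry_out", "kwargs": {
  "commands": [
    {"jaw": 0.045, "translation": [0, 0, 0.008], "spin": 0},
    {"jaw": 0.045, "translation": [0, 0, 0.016], "spin": 0},
    {"jaw": 0.045, "translation": [0, 0, 0.016], "spin": 0},
    {"jaw": 0.045, "translation": [0, 0, 0.016], "spin": 0},
    {"jaw": 0.045, "translation": [0, 0, 0.014], "spin": 0},
    {"jaw": 0.045, "translation": [0, 0, 0.007], "spin": 0},
    {"jaw": 0.045, "translation": [0, 0, 0.003], "spin": 0},
    {"jaw": 0.045, "translation": [0, 0, 0.002], "spin": 0}
  ]
}}

```text
time: 15.17
tool_pos: [473.7, -214.2, 81.5]
tcp_rot: [-179.9, -0.0, 97.7]
ft_force: [0.7, 0.2, -1.7]
finger_gap: 55.1
grip_force: 32.5
```

>>> {"fn": "carry_out", "kwargs": {
  "commands": [
    {"jaw": 0.045, "translation": [0, 0, 0.002], "spin": 0},
    {"jaw": 0.045, "translation": [0, 0, 0.001], "spin": 0},
    {"jaw": 0.05, "translation": [0, 0, 0], "spin": 0},
    {"jaw": 0.055, "translation": [0, 0, 0], "spin": 0},
    {"jaw": 0.06, "translation": [0, 0, 0], "spin": 0},
    {"jaw": 0.065, "translation": [0, 0, 0], "spin": 0},
    {"jaw": 0.075, "translation": [0, 0, 0], "spin": 0},
    {"jaw": 0.085, "translation": [0, 0, 0], "spin": 0}
  ]
}}

```text
time: 15.83
tool_pos: [474.3, -214.8, 79.6]
tcp_rot: [180.0, 0.0, 97.7]
ft_force: [-0.6, 0.2, -0.8]
finger_gap: 84.2
grip_force: 0.0
```

>>> {"fn": "carry_out", "kwargs": {
  "commands": [
    {"jaw": 0.085, "translation": [0, 0, 0], "spin": 0},
    {"jaw": 0.085, "translation": [0, 0, -0.015], "spin": 0},
    {"jaw": 0.085, "translation": [0, 0, -0.02], "spin": 0},
    {"jaw": 0.085, "translation": [0, 0, -0.025], "spin": 0},
    {"jaw": 0.085, "translation": [0, 0, -0.02], "spin": 0},
    {"jaw": 0.085, "translation": [0, 0, -0.015], "spin": 0},
    {"jaw": 0.085, "translation": [0, 0, 0], "spin": 0},
    {"jaw": 0.085, "translation": [0, 0, 0], "spin": 0}
  ]
}}

```text
time: 16.5
tool_pos: [474.7, -215.1, 175.2]
tcp_rot: [179.9, 0.1, 97.7]
ft_force: [-0.8, -0.5, -0.5]
finger_gap: 84.9
grip_force: 0.0
```

Run:
```python
from h import *
s=r.sense(); print(s['tool_pos'],s['tcp_rot'],s['finger_gap'])
p=r.snapshot('scene'); save(p,'s3')
for t,z in dict(wide_house=4,slim_house=4,jar_candle=6,plate_middle=3).items():
    print(t,[(round(float(d['score']),2),np.round(d['xy']).tolist(),onz(p,d['xy'],z)[:2].tolist()) for d in r.landmark_of(p,t)[:4]])
```

```text
[ 474.72589178 -215.09253348  175.18750897] [1.79897444e+02 8.01162005e-02 9.76761682e+01] 84.92113924771785
wide_house [(0.95, [352.0, 329.0], [358.5, 279.5]), (0.82, [288.0, 114.0], [509.2, -340.7]), (0.64, [358.0, 270.0], [338.1, 144.7])]
slim_house [(0.77, [298.0, 148.0], [480.2, -212.6])]
jar_candle [(0.87, [235.0, 199.0], [636.1, -34.5]), (0.85, [245.0, 254.0], [598.9, 118.2]), (0.58, [302.0, 241.0], [467.2, 77.7])]
plate_middle [(0.84, [288.0, 329.0], [495.6, 285.7]), (0.42, [293.0, 129.0], [493.6, -281.9])]
```

View pics/s3.png

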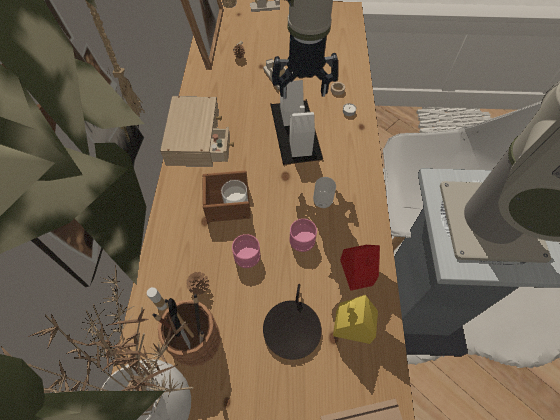

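The scene view shows both houses on the tray at (291,95) and (302,135), and the candle in the nook at (234,192). Moving above the candle.

>>> {"fn": "carry_out", "kwargs": {
  "commands": [
    {"jaw": 0.085, "translation": [0.008, 0.009, 0], "spin": 0},
    {"jaw": 0.085, "translation": [0.016, 0.018, 0], "spin": 0},
    {"jaw": 0.085, "translation": [0.02, 0.022, 0], "spin": 0},
    {"jaw": 0.085, "translation": [0.02, 0.022, 0], "spin": 0},
    {"jaw": 0.085, "translation": [0.02, 0.022, 0], "spin": 0},
    {"jaw": 0.085, "translation": [0.02, 0.022, 0], "spin": 0},
    {"jaw": 0.085, "translation": [0.02, 0.022, 0], "spin": 0},
    {"jaw": 0.085, "translation": [0.02, 0.022, 0], "spin": 0}
  ]
}}

```text
time: 17.42
tool_pos: [613.3, -48.4, 173.6]
tcp_rot: [-180.0, -0.0, 97.7]
ft_force: [-0.5, -1.1, -0.8]
finger_gap: 84.9
grip_force: 0.0
```

>>> {"fn": "carry_out", "kwargs": {
  "commands": [
    {"jaw": 0.085, "translation": [0.012, 0.013, 0], "spin": 0},
    {"jaw": 0.085, "translation": [0.008, 0.01, 0], "spin": 0},
    {"jaw": 0.085, "translation": [0, 0, 0], "spin": 0},
    {"jaw": 0.08, "translation": [0, 0, 0], "spin": 0},
    {"jaw": 0.078, "translation": [0, 0, 0], "spin": 0},
    {"jaw": 0.078, "translation": [0, 0, 0], "spin": 0},
    {"jaw": 0.078, "translation": [0, 0, 0], "spin": 0},
    {"jaw": 0.078, "translation": [0, 0, 0], "spin": 0}
  ]
}}

```text
time: 18.08
tool_pos: [632.3, -28.5, 174.4]
tcp_rot: [180.0, 0.0, 97.6]
ft_force: [0.5, 0.5, -0.4]
finger_gap: 77.7
grip_force: 0.0
```

Run:
```python
from h import *
s=r.sense(); print(s['tool_pos'],s['tcp_rot'],s['finger_gap'])
p=r.snapshot('wrist'); save(p,'w4')
for t,z in dict(jar_candle=6,nook=0).items():
    print(t,[(round(float(d['score']),2),np.round(d['xy']).tolist(),onz(p,d['xy'],z)[:2].tolist()) for d in r.landmark_of(p,t)[:4]])
for d in r.regions_of(p,'jar_candle')[:3]: print(d['score'],np.round(d['xy']),cv2.boundingRect(d['pixels'].astype(np.uint8)))
x,y=633.5,-28
a=np.linspace(0,6.28,60); q=proj(p,np.c_[x+31*np.cos(a),y+31*np.sin(a),59+0*a]); print('rim pred',q.min(0),q.max(0))
im=p['pixels'].copy(); cv2.polylines(im,[q.astype(np.int32)],True,(0,255,0),1)
t=proj(p,[s['tool_pos']]); print('tcp px',t); save({'pixels':im},'w4')
```

```text
[632.27115264 -28.51877521 174.44612599] [1.79991740e+02 2.61451566e-03 9.76186330e+01] 77.74863636552939
jar_candle [(0.85, [256.0, 7.0], [593.4, 120.5]), (0.65, [281.0, 182.0], [634.4, -25.6]), (0.59, [110.0, 49.0], [471.1, 71.9])]
nook []
0.92 [256.  15.] (210, 0, 86, 49)
0.74 [86. 40.] (28, 0, 114, 85)
0.56 [282. 190.] (243, 151, 75, 80)
rim pred [242.3100729 161.7681878] [317.27072103 233.75916033]
tcp px [[278.07907998 266.43440664]]
```

View pics/w4.png

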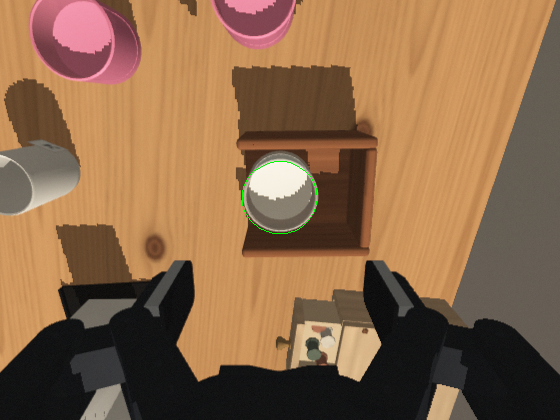

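The predicted rim at (633.5,-28) matches the glass at (280,195) to about 2 px, and the fingers straddle it along the nook's x axis. Descending.

>>> {"fn": "carry_out", "kwargs": {
  "commands": [
    {"jaw": 0.078, "translation": [0.002, 0.001, 0.015], "spin": 0},
    {"jaw": 0.078, "translation": [0, 0, 0.022], "spin": 0},
    {"jaw": 0.078, "translation": [0, 0, 0.025], "spin": 0},
    {"jaw": 0.078, "translation": [0, 0, 0.022], "spin": 0},
    {"jaw": 0.078, "translation": [0, 0, 0.015], "spin": 0},
    {"jaw": 0.078, "translation": [0, 0, 0.01], "spin": 0},
    {"jaw": 0.078, "translation": [0, 0, 0], "spin": 0},
    {"jaw": 0.078, "translation": [0, 0, 0], "spin": 0}
  ]
}}

```text
time: 18.95
tool_pos: [633.2, -25.8, 65.3]
tcp_rot: [-180.0, -0.0, 97.7]
ft_force: [0.2, 0.5, 0.5]
finger_gap: 78.0
grip_force: 0.0
```

>>> {"fn": "carry_out", "kwargs": {
  "commands": [
    {"jaw": 0.078, "translation": [0, 0, 0.008], "spin": 0},
    {"jaw": 0.078, "translation": [0, 0, 0.01], "spin": 0},
    {"jaw": 0.078, "translation": [0, 0, 0.01], "spin": 0},
    {"jaw": 0.078, "translation": [0, 0, 0.007], "spin": 0},
    {"jaw": 0.078, "translation": [0, 0, 0.005], "spin": 0},
    {"jaw": 0.078, "translation": [0, 0, 0.005], "spin": 0},
    {"jaw": 0.078, "translation": [0, 0, 0], "spin": 0},
    {"jaw": 0.078, "translation": [0, 0, 0], "spin": 0}
  ]
}}

```text
time: 19.62
tool_pos: [633.0, -25.7, 19.9]
tcp_rot: [-180.0, -0.0, 97.7]
ft_force: [0.4, -0.4, 0.3]
finger_gap: 77.9
grip_force: 0.0
```

>>> {"fn": "carry_out", "kwargs": {
  "commands": [
    {"jaw": 0.072, "translation": [0, 0, 0], "spin": 0},
    {"jaw": 0.068, "translation": [0, 0, 0], "spin": 0},
    {"jaw": 0.064, "translation": [0, 0, 0], "spin": 0},
    {"jaw": 0.06, "translation": [0, 0, 0], "spin": 0},
    {"jaw": 0.056, "translation": [0, 0, 0], "spin": 0},
    {"jaw": 0.052, "translation": [0, 0, 0], "spin": 0},
    {"jaw": 0.052, "translation": [0, 0, 0], "spin": 0},
    {"jaw": 0.052, "translation": [0, 0, 0], "spin": 0}
  ],
  "squeeze": 30
}}

```text
time: 20.28
tool_pos: [633.9, -25.8, 21.1]
tcp_rot: [179.9, 0.0, 97.7]
ft_force: [-0.9, 0.5, 4.9]
finger_gap: 60.6
grip_force: 33.4
```

>>> {"fn": "carry_out", "kwargs": {
  "commands": [
    {"jaw": 0.052, "translation": [0, 0, -0.006], "spin": 0},
    {"jaw": 0.052, "translation": [0, 0, -0.012], "spin": 0},
    {"jaw": 0.052, "translation": [0, 0, -0.02], "spin": 0},
    {"jaw": 0.052, "translation": [0, 0, -0.025], "spin": 0},
    {"jaw": 0.052, "translation": [0, 0, -0.025], "spin": 0},
    {"jaw": 0.052, "translation": [0, 0, -0.025], "spin": 0},
    {"jaw": 0.052, "translation": [0, 0, -0.02], "spin": 0},
    {"jaw": 0.052, "translation": [0, 0, -0.012], "spin": 0}
  ]
}}

```text
time: 20.95
tool_pos: [634.4, -25.8, 169.3]
tcp_rot: [179.8, 0.1, 97.7]
ft_force: [0.7, 0.3, -0.9]
finger_gap: 60.9
grip_force: 33.1
```

>>> {"fn": "carry_out", "kwargs": {
  "commands": [
    {"jaw": 0.052, "translation": [0.008, -0.004, 0], "spin": 0},
    {"jaw": 0.052, "translation": [0.013, -0.006, 0], "spin": 0},
    {"jaw": 0.052, "translation": [0.016, -0.008, 0], "spin": 0},
    {"jaw": 0.052, "translation": [0.016, -0.008, 0], "spin": 0},
    {"jaw": 0.052, "translation": [0.016, -0.008, 0], "spin": 0},
    {"jaw": 0.052, "translation": [0.016, -0.008, 0], "spin": 0},
    {"jaw": 0.052, "translation": [0.016, -0.008, 0], "spin": 0},
    {"jaw": 0.052, "translation": [0.016, -0.008, 0], "spin": 0}
  ]
}}

```text
time: 21.62
tool_pos: [557.1, 84.1, 162.5]
tcp_rot: [-179.7, -0.0, 97.7]
ft_force: [-0.1, 0.2, -1.5]
finger_gap: 60.6
grip_force: 33.1
```

>>> {"fn": "carry_out", "kwargs": {
  "commands": [
    {"jaw": 0.052, "translation": [0.016, -0.008, 0], "spin": 0},
    {"jaw": 0.052, "translation": [0.016, -0.008, 0], "spin": 0},
    {"jaw": 0.052, "translation": [0.016, -0.008, 0], "spin": 0},
    {"jaw": 0.052, "translation": [0.016, -0.008, 0], "spin": 0},
    {"jaw": 0.052, "translation": [0.016, -0.008, 0], "spin": 0},
    {"jaw": 0.052, "translation": [0.016, -0.008, 0], "spin": 0},
    {"jaw": 0.052, "translation": [0.012, -0.006, 0], "spin": 0},
    {"jaw": 0.052, "translation": [0.006, -0.003, 0], "spin": 0}
  ]
}}

```text
time: 22.28
tool_pos: [485.7, 189.4, 163.3]
tcp_rot: [-179.8, -0.0, 97.8]
ft_force: [-0.1, 1.0, -1.7]
finger_gap: 60.8
grip_force: 33.1
```

Run:
```python
from h import *
s=r.sense(); print(s['tool_pos'],s['tcp_rot'],s['finger_gap'],s['ft_force'])
for n in ('wrist','side'):
    p=r.snapshot(n); save(p,n+'5')
    t='plate_middle'
    print(n,[(round(float(d['score']),2),np.round(d['xy']).tolist(),onz(p,d['xy'],3)[:2].tolist()) for d in r.landmark_of(p,t)[:4]])
    try: print(np.round(np.hstack(rect(p,t,6)),1))
    except Exception as e: print(e)
```

```text
[485.67093631 189.36096883 163.31058467] [-1.79799880e+02 -4.32982924e-03  9.77795827e+01] 60.81763864534151 [-0.09929571  0.99355829 -1.65373078]
wrist [(0.8, [297.0, 78.0], [487.8, 287.4])]
[490.9 280.1 124.6 142.7  29.8]
side [(0.77, [292.0, 131.0], [473.5, 298.9])]
[488.2 286.9 123.  135.7  31.7]
```

View pics/wrist5.png

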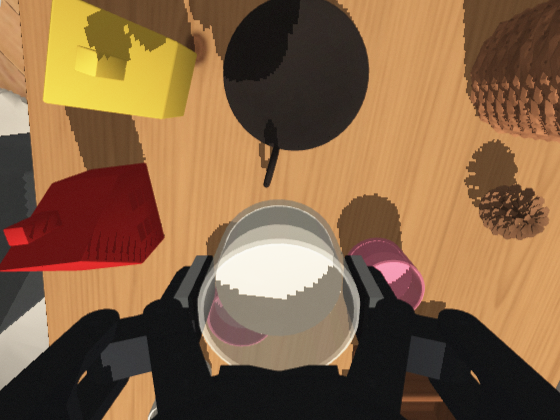

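The wrist view shows the candle held upright at (278,285) and the full plate dish as a dark disc at columns 223–369, centred near (296,75), with its handle at (270,165). I'll fit the rim circle.

Run:
```python
from h import *
from scipy.optimize import least_squares
for n in ('wrist','scene','side'):
    p=r.snapshot(n); m=r.regions_of(p,'plate_middle')
    m=[d for d in m if np.linalg.norm(onz(p,d['xy'],3)[:2]-[486,285])<50][0]['pixels'].astype(np.uint8)
    k=21 if n=='wrist' else 9
    m=cv2.morphologyEx(m,cv2.MORPH_OPEN,cv2.getStructuringElement(cv2.MORPH_ELLIPSE,(k,k)))
    c=max(cv2.findContours(m,cv2.RETR_EXTERNAL,cv2.CHAIN_APPROX_NONE)[0],key=cv2.contourArea)[:,0].astype(float)
    c=c[(c[:,1]>2)&(c[:,1]<418)]
    for z in (3,8):
        P=np.array([onz(p,q,z)[:2] for q in c])
        f=least_squares(lambda v:np.hypot(*(P-v[:2]).T)-v[2],[486,285,61],loss='soft_l1',f_scale=1)
        print(n,z,len(c),f.x.round(1),round(float(np.sqrt(np.mean(f.fun**2))),1))
```

```text
wrist 3 348 [486.6 288.1  62.7] 0.4
wrist 8 348 [486.5 287.7  61.7] 0.4
scene 3 165 [486.7 284.1  61.8] 0.9
scene 8 165 [486.9 285.5  61.4] 0.9
side 3 114 [483.6 295.6  60.1] 3.9
side 8 114 [484.5 289.8  59.7] 3.8
```

>>> {"fn": "carry_out", "kwargs": {
  "commands": [
    {"jaw": 0.052, "translation": [0.01, 0.002, 0], "spin": 0},
    {"jaw": 0.052, "translation": [0.016, 0.002, 0], "spin": 0},
    {"jaw": 0.052, "translation": [0.016, 0.002, 0], "spin": 0},
    {"jaw": 0.052, "translation": [0.016, 0.002, 0], "spin": 0},
    {"jaw": 0.052, "translation": [0.016, 0.002, 0], "spin": 0},
    {"jaw": 0.052, "translation": [0.012, 0.002, 0], "spin": 0},
    {"jaw": 0.052, "translation": [0.007, 0.001, 0], "spin": 0},
    {"jaw": 0.052, "translation": [0.0035, 0.001, 0], "spin": 0}
  ]
}}

```text
time: 23.55
tool_pos: [489.2, 286.5, 165.2]
tcp_rot: [-180.0, -0.0, 97.7]
ft_force: [0.4, 0.4, -0.9]
finger_gap: 61.2
grip_force: 33.1
```

>>> {"fn": "carry_out", "kwargs": {
  "commands": [
    {"jaw": 0.052, "translation": [0, 0, 0.01], "spin": 0},
    {"jaw": 0.052, "translation": [0, 0, 0.018], "spin": 0},
    {"jaw": 0.052, "translation": [0, 0, 0.02], "spin": 0},
    {"jaw": 0.052, "translation": [0, 0, 0.02], "spin": 0},
    {"jaw": 0.052, "translation": [0, 0, 0.02], "spin": 0},
    {"jaw": 0.052, "translation": [0, 0, 0.012], "spin": 0},
    {"jaw": 0.052, "translation": [0, 0, 0], "spin": 0},
    {"jaw": 0.052, "translation": [0, 0, 0], "spin": 0}
  ]
}}

```text
time: 24.22
tool_pos: [488.9, 284.6, 64.5]
tcp_rot: [-179.9, 0.0, 97.6]
ft_force: [-0.4, -0.8, -1.4]
finger_gap: 61.2
grip_force: 33.1
```

Run:
```python
from h import *
s=r.sense(); print(s['tool_pos'],s['tcp_rot'],s['finger_gap'],s['ft_force'])
p=r.snapshot('wrist')
d=r.regions_of(p,'jar_candle')
x0=s['tool_pos'][:2]; a=np.linspace(0,6.28,60); im=p['pixels'].copy()
zt=53+s['tool_pos'][2]-15
for (x,y),R,z,col in ((x0,31,zt,(0,255,0)),((486.6,287),61,8,(0,255,255))):
    q=proj(p,np.c_[x+R*np.cos(a),y+R*np.sin(a),z+0*a]); cv2.polylines(im,[q.astype(np.int32)],True,col,1)
save({'pixels':im},'w6')
```

```text
[488.87473078 284.59011683  64.51879809] [-1.79893134e+02  4.05259731e-02  9.76494026e+01] 61.2307432608227 [-0.43197521 -0.80083964 -1.36154839]
```

View pics/w6.png

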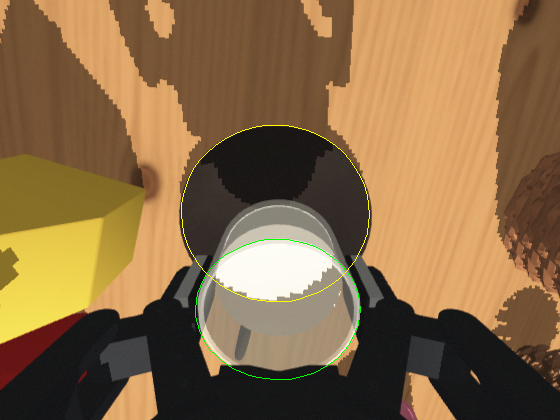

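The predicted plate rim (yellow) and candle rim (green) both coincide with the picture. I'll correct by about 2.5 mm and lower the remaining 47 mm.

>>> {"fn": "carry_out", "kwargs": {
  "commands": [
    {"jaw": 0.052, "translation": [0.0025, -0.002, 0.005], "spin": 0},
    {"jaw": 0.052, "translation": [0, 0, 0.01], "spin": 0},
    {"jaw": 0.052, "translation": [0, 0, 0.01], "spin": 0},
    {"jaw": 0.052, "translation": [0, 0, 0.01], "spin": 0},
    {"jaw": 0.052, "translation": [0, 0, 0.005], "spin": 0},
    {"jaw": 0.052, "translation": [0, 0, 0.003], "spin": 0},
    {"jaw": 0.052, "translation": [0, 0, 0.002], "spin": 0},
    {"jaw": 0.052, "translation": [0, 0, 0], "spin": 0}
  ]
}}

```text
time: 24.98
tool_pos: [486.8, 287.4, 19.7]
tcp_rot: [-180.0, 0.0, 97.7]
ft_force: [-0.2, -0.0, -1.1]
finger_gap: 61.0
grip_force: 33.1
```

Run:
```python
from h import *
s=r.sense(); print(s['tool_pos'],s['tcp_rot'],s['finger_gap'],s['ft_force'])
```

```text
[486.80865874 287.4060447   19.69841808] [-1.79951847e+02  1.58072782e-02  9.76790557e+01] 60.99909416740877 [-0.15222379 -0.03325345 -1.11955552]
```

Not touching yet, so I'll lower slowly.

>>> {"fn": "carry_out", "kwargs": {
  "commands": [
    {"jaw": 0.052, "translation": [0, 0, 0.001], "spin": 0},
    {"jaw": 0.052, "translation": [0, 0, 0.001], "spin": 0},
    {"jaw": 0.052, "translation": [0, 0, 0.001], "spin": 0},
    {"jaw": 0.052, "translation": [0, 0, 0], "spin": 0},
    {"jaw": 0.052, "translation": [0, 0, 0], "spin": 0},
    {"jaw": 0.052, "translation": [0, 0, 0], "spin": 0},
    {"jaw": 0.052, "translation": [0, 0, 0], "spin": 0},
    {"jaw": 0.052, "translation": [0, 0, 0], "spin": 0}
  ]
}}

```text
time: 25.65
tool_pos: [487.6, 287.8, 18.3]
tcp_rot: [179.9, -0.0, 97.7]
ft_force: [-1.4, -0.1, 5.8]
finger_gap: 61.2
grip_force: 33.7
```

>>> {"fn": "carry_out", "kwargs": {
  "commands": [
    {"jaw": 0.058, "translation": [0, 0, 0], "spin": 0},
    {"jaw": 0.061, "translation": [0, 0, 0], "spin": 0},
    {"jaw": 0.064, "translation": [0, 0, 0], "spin": 0},
    {"jaw": 0.068, "translation": [0, 0, 0], "spin": 0},
    {"jaw": 0.074, "translation": [0, 0, 0], "spin": 0},
    {"jaw": 0.08, "translation": [0, 0, 0], "spin": 0},
    {"jaw": 0.085, "translation": [0, 0, 0], "spin": 0},
    {"jaw": 0.085, "translation": [0, 0, 0], "spin": 0}
  ]
}}

```text
time: 26.32
tool_pos: [487.0, 287.5, 17.2]
tcp_rot: [-180.0, 0.0, 97.7]
ft_force: [0.5, 0.3, 0.4]
finger_gap: 84.9
grip_force: 0.0
```

>>> {"fn": "carry_out", "kwargs": {
  "commands": [
    {"jaw": 0.085, "translation": [0, 0, -0.01], "spin": 0},
    {"jaw": 0.085, "translation": [0, 0, -0.015], "spin": 0},
    {"jaw": 0.085, "translation": [0, 0, -0.02], "spin": 0},
    {"jaw": 0.085, "translation": [0, 0, -0.025], "spin": 0},
    {"jaw": 0.085, "translation": [0, 0, -0.03], "spin": 0},
    {"jaw": 0.085, "translation": [0, 0, -0.03], "spin": 0},
    {"jaw": 0.085, "translation": [0, 0, -0.02], "spin": 0},
    {"jaw": 0.085, "translation": [0, 0, -0.01], "spin": 0}
  ]
}}

```text
time: 26.98
tool_pos: [488.8, 288.4, 182.2]
tcp_rot: [179.7, -0.1, 97.7]
ft_force: [0.6, -0.6, 0.9]
finger_gap: 85.1
grip_force: 0.0
```

Run:
```python
from h import *
s=r.sense(); print(s['tool_pos'],s['tcp_rot'],s['finger_gap'],s['ft_force'])
p=r.snapshot('wrist'); a=np.linspace(0,6.28,60); im=p['pixels'].copy()
for x,y,R,z,col in ((487.2,287.4,31,56,(0,255,0)),(486.6,287,61,8,(0,255,255))):
    q=proj(p,np.c_[x+R*np.cos(a),y+R*np.sin(a),z+0*a]); cv2.polylines(im,[q.astype(np.int32)],True,col,1)
save({'pixels':im},'w7')
print([(round(float(d['score']),2),onz(p,d['xy'],3)[:2].tolist()) for d in r.landmark_of(p,'jar_candle')])
```

```text
[488.77352804 288.38558973 182.16023463] [ 1.79669543e+02 -1.05790317e-01  9.76816633e+01] 85.1074112546728 [ 0.56354675 -0.55100876  0.88323131]
[(0.9, [591.7, 124.5]), (0.88, [466.6, 77.5]), (0.81, [488.5, 289.4])]
```

View pics/w7.png

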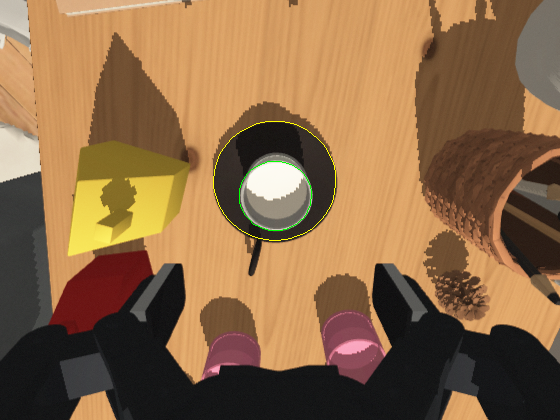

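The candle stands inside the dish with the plate centre at (275,181) and the predicted rim matching, so it is about 1–2 mm off centre. Now I'll go back to the slim house on the tray.

>>> {"fn": "carry_out", "kwargs": {
  "commands": [
    {"jaw": 0.085, "translation": [-0.012, -0.002, 0], "spin": 0},
    {"jaw": 0.085, "translation": [-0.022, -0.0035, 0], "spin": 0},
    {"jaw": 0.085, "translation": [-0.0355, -0.0058, 0], "spin": 0},
    {"jaw": 0.085, "translation": [-0.0355, -0.0058, 0], "spin": 0},
    {"jaw": 0.085, "translation": [-0.0355, -0.0058, 0], "spin": 0},
    {"jaw": 0.085, "translation": [-0.0355, -0.0058, 0], "spin": 0},
    {"jaw": 0.085, "translation": [-0.0355, -0.0058, 0], "spin": 0},
    {"jaw": 0.085, "translation": [-0.0355, -0.0058, 0], "spin": 0}
  ]
}}

```text
time: 27.75
tool_pos: [478.0, 35.2, 174.7]
tcp_rot: [-179.8, -0.0, 97.7]
ft_force: [1.3, -0.0, -0.4]
finger_gap: 84.9
grip_force: 0.0
```

>>> {"fn": "carry_out", "kwargs": {
  "commands": [
    {"jaw": 0.085, "translation": [-0.0355, -0.0058, 0], "spin": 0},
    {"jaw": 0.085, "translation": [-0.0355, -0.0058, 0], "spin": 0},
    {"jaw": 0.085, "translation": [-0.0355, -0.0058, 0], "spin": 0},
    {"jaw": 0.085, "translation": [-0.0355, -0.0058, 0], "spin": 0},
    {"jaw": 0.085, "translation": [-0.0355, -0.0058, 0], "spin": 0},
    {"jaw": 0.085, "translation": [-0.0355, -0.0058, 0], "spin": 0},
    {"jaw": 0.085, "translation": [-0.024, -0.004, 0], "spin": 0},
    {"jaw": 0.085, "translation": [-0.0125, -0.002, 0], "spin": 0}
  ]
}}

```text
time: 28.42
tool_pos: [470.7, -218.1, 174.7]
tcp_rot: [-179.8, -0.1, 97.5]
ft_force: [-0.2, 0.9, -0.6]
finger_gap: 85.2
grip_force: 0.0
```

>>> {"fn": "carry_out", "kwargs": {
  "commands": [
    {"jaw": 0.085, "translation": [0, 0, 0], "spin": 0},
    {"jaw": 0.085, "translation": [0, 0, 0], "spin": 0},
    {"jaw": 0.085, "translation": [0, 0, 0], "spin": 0},
    {"jaw": 0.085, "translation": [0, 0, 0], "spin": 0},
    {"jaw": 0.085, "translation": [0, 0, 0], "spin": 0},
    {"jaw": 0.085, "translation": [0, 0, 0], "spin": 0},
    {"jaw": 0.085, "translation": [0, 0, 0], "spin": 0},
    {"jaw": 0.085, "translation": [0, 0, 0], "spin": 0}
  ]
}}

```text
time: 29.08
tool_pos: [473.2, -214.9, 177.4]
tcp_rot: [180.0, 0.0, 97.7]
ft_force: [-0.4, -0.1, 0.3]
finger_gap: 84.7
grip_force: 0.0
```

>>> {"fn": "carry_out", "kwargs": {
  "commands": [
    {"jaw": 0.085, "translation": [0, 0.001, 0.012], "spin": 0},
    {"jaw": 0.085, "translation": [0, 0, 0.018], "spin": 0},
    {"jaw": 0.085, "translation": [0, 0, 0.018], "spin": 0},
    {"jaw": 0.085, "translation": [0, 0, 0.018], "spin": 0},
    {"jaw": 0.085, "translation": [0, 0, 0.014], "spin": 0},
    {"jaw": 0.085, "translation": [0, 0, 0.01], "spin": 0},
    {"jaw": 0.085, "translation": [0, 0, 0.008], "spin": 0},
    {"jaw": 0.085, "translation": [0, 0, 0], "spin": 0}
  ]
}}

```text
time: 29.75
tool_pos: [472.9, -214.5, 77.1]
tcp_rot: [-179.9, -0.1, 97.7]
ft_force: [0.2, -0.0, -0.2]
finger_gap: 85.0
grip_force: 0.0
```

>>> {"fn": "carry_out", "kwargs": {
  "commands": [
    {"jaw": 0.07, "translation": [0, 0, 0], "spin": 0},
    {"jaw": 0.065, "translation": [0, 0, 0], "spin": 0},
    {"jaw": 0.06, "translation": [0, 0, 0], "spin": 0},
    {"jaw": 0.055, "translation": [0, 0, 0], "spin": 0},
    {"jaw": 0.05, "translation": [0, 0, 0], "spin": 0},
    {"jaw": 0.045, "translation": [0, 0, 0], "spin": 0},
    {"jaw": 0.045, "translation": [0, 0, 0], "spin": 0},
    {"jaw": 0.045, "translation": [0, 0, 0], "spin": 0}
  ],
  "squeeze": 30
}}

```text
time: 30.42
tool_pos: [474.5, -215.7, 80.5]
tcp_rot: [179.9, 0.1, 97.7]
ft_force: [-3.4, -0.2, 6.0]
finger_gap: 54.8
grip_force: 31.1
```

>>> {"fn": "carry_out", "kwargs": {
  "commands": [
    {"jaw": 0.045, "translation": [0, 0, -0.005], "spin": 0},
    {"jaw": 0.045, "translation": [0, 0, -0.01], "spin": 0},
    {"jaw": 0.045, "translation": [0, 0, -0.015], "spin": 0},
    {"jaw": 0.045, "translation": [0, 0, -0.015], "spin": 0},
    {"jaw": 0.045, "translation": [0, 0, -0.015], "spin": 0},
    {"jaw": 0.045, "translation": [0, 0, -0.015], "spin": 0},
    {"jaw": 0.045, "translation": [0, 0, -0.01], "spin": 0},
    {"jaw": 0.045, "translation": [0, 0, -0.005], "spin": 0}
  ]
}}

```text
time: 31.08
tool_pos: [474.9, -215.6, 171.7]
tcp_rot: [179.9, 0.1, 97.7]
ft_force: [0.5, -0.3, -1.4]
finger_gap: 54.6
grip_force: 32.5
```

>>> {"fn": "carry_out", "kwargs": {
  "commands": [
    {"jaw": 0.045, "translation": [0.008, 0.004, 0], "spin": 0},
    {"jaw": 0.045, "translation": [0.012, 0.007, 0], "spin": 0},
    {"jaw": 0.045, "translation": [0.014, 0.0075, 0], "spin": 0},
    {"jaw": 0.045, "translation": [0.014, 0.0075, 0], "spin": 0},
    {"jaw": 0.045, "translation": [0.014, 0.0075, 0], "spin": 0},
    {"jaw": 0.045, "translation": [0.014, 0.0075, 0], "spin": 0},
    {"jaw": 0.045, "translation": [0.014, 0.0075, 0], "spin": 0},
    {"jaw": 0.045, "translation": [0.014, 0.0075, 0], "spin": 0}
  ]
}}

```text
time: 31.75
tool_pos: [515.2, -103.0, 168.0]
tcp_rot: [-179.9, -0.1, 97.7]
ft_force: [1.1, 0.5, -1.5]
finger_gap: 55.3
grip_force: 32.5
```

>>> {"fn": "carry_out", "kwargs": {
  "commands": [
    {"jaw": 0.045, "translation": [0.014, 0.0075, 0], "spin": 0},
    {"jaw": 0.045, "translation": [0.014, 0.0075, 0], "spin": 0},
    {"jaw": 0.045, "translation": [0.014, 0.0075, 0], "spin": 0},
    {"jaw": 0.045, "translation": [0.014, 0.0075, 0], "spin": 0},
    {"jaw": 0.045, "translation": [0.014, 0.0075, 0], "spin": 0},
    {"jaw": 0.045, "translation": [0.014, 0.0075, 0], "spin": 0},
    {"jaw": 0.045, "translation": [0.012, 0.006, 0], "spin": 0},
    {"jaw": 0.045, "translation": [0.008, 0.004, 0], "spin": 0}
  ]
}}

```text
time: 32.42
tool_pos: [556.0, 7.6, 168.3]
tcp_rot: [-179.9, -0.0, 97.7]
ft_force: [0.2, -0.4, -1.5]
finger_gap: 54.9
grip_force: 32.5
```

>>> {"fn": "carry_out", "kwargs": {
  "commands": [
    {"jaw": 0.045, "translation": [0, 0, 0], "spin": 0},
    {"jaw": 0.045, "translation": [0, 0, 0], "spin": 0},
    {"jaw": 0.045, "translation": [0, 0, 0], "spin": 0},
    {"jaw": 0.045, "translation": [0, 0, 0], "spin": 0},
    {"jaw": 0.045, "translation": [0, 0, 0.015], "spin": 0},
    {"jaw": 0.045, "translation": [0, 0, 0.015], "spin": 0},
    {"jaw": 0.045, "translation": [0, 0, 0], "spin": 0},
    {"jaw": 0.045, "translation": [0, 0, 0], "spin": 0}
  ]
}}

```text
time: 33.08
tool_pos: [555.3, 5.2, 138.5]
tcp_rot: [-179.9, -0.0, 97.6]
ft_force: [0.9, 0.1, -1.5]
finger_gap: 54.8
grip_force: 32.5
```

>>> {"fn": "carry_out", "kwargs": {
  "commands": [
    {"jaw": 0.045, "translation": [0, 0.0015, 0.008], "spin": 0},
    {"jaw": 0.045, "translation": [0, 0, 0.015], "spin": 0},
    {"jaw": 0.045, "translation": [0, 0, 0.015], "spin": 0},
    {"jaw": 0.045, "translation": [0, 0, 0.012], "spin": 0},
    {"jaw": 0.045, "translation": [0, 0, 0.006], "spin": 0},
    {"jaw": 0.045, "translation": [0, 0, 0.003], "spin": 0},
    {"jaw": 0.045, "translation": [0, 0, 0.002], "spin": 0},
    {"jaw": 0.045, "translation": [0, 0, 0], "spin": 0}
  ]
}}

```text
time: 33.75
tool_pos: [558.0, 5.9, 78.5]
tcp_rot: [180.0, 0.0, 97.7]
ft_force: [0.3, -0.0, -1.9]
finger_gap: 54.4
grip_force: 32.5
```

>>> {"fn": "carry_out", "kwargs": {
  "commands": [
    {"jaw": 0.045, "translation": [0, 0, 0.001], "spin": 0},
    {"jaw": 0.045, "translation": [0, 0, 0.001], "spin": 0},
    {"jaw": 0.045, "translation": [0, 0, 0], "spin": 0},
    {"jaw": 0.045, "translation": [0, 0, 0], "spin": 0},
    {"jaw": 0.045, "translation": [0, 0, 0], "spin": 0},
    {"jaw": 0.045, "translation": [0, 0, 0], "spin": 0},
    {"jaw": 0.045, "translation": [0, 0, 0], "spin": 0},
    {"jaw": 0.045, "translation": [0, 0, 0], "spin": 0}
  ]
}}

```text
time: 34.42
tool_pos: [557.9, 6.0, 76.5]
tcp_rot: [180.0, 0.0, 97.7]
ft_force: [0.3, 0.4, -0.6]
finger_gap: 54.8
grip_force: 32.6
```

Just touching, so one more millimetre and then release and lift.

>>> {"fn": "carry_out", "kwargs": {
  "commands": [
    {"jaw": 0.045, "translation": [0, 0, 0.001], "spin": 0},
    {"jaw": 0.045, "translation": [0, 0, 0], "spin": 0},
    {"jaw": 0.05, "translation": [0, 0, 0], "spin": 0},
    {"jaw": 0.055, "translation": [0, 0, 0], "spin": 0},
    {"jaw": 0.06, "translation": [0, 0, 0], "spin": 0},
    {"jaw": 0.065, "translation": [0, 0, 0], "spin": 0},
    {"jaw": 0.075, "translation": [0, 0, 0], "spin": 0},
    {"jaw": 0.085, "translation": [0, 0, 0], "spin": 0}
  ]
}}

```text
time: 35.08
tool_pos: [557.7, 6.0, 75.2]
tcp_rot: [-180.0, -0.0, 97.7]
ft_force: [0.3, 0.8, 0.3]
finger_gap: 84.3
grip_force: 0.0
```

>>> {"fn": "carry_out", "kwargs": {
  "commands": [
    {"jaw": 0.085, "translation": [0, 0, 0], "spin": 0},
    {"jaw": 0.085, "translation": [0, 0, -0.015], "spin": 0},
    {"jaw": 0.085, "translation": [0, 0, -0.02], "spin": 0},
    {"jaw": 0.085, "translation": [0, 0, -0.025], "spin": 0},
    {"jaw": 0.085, "translation": [0, 0, -0.025], "spin": 0},
    {"jaw": 0.085, "translation": [0, 0, -0.015], "spin": 0},
    {"jaw": 0.085, "translation": [0, 0, 0], "spin": 0},
    {"jaw": 0.085, "translation": [0, 0, 0], "spin": 0}
  ]
}}

```text
time: 35.75
tool_pos: [558.5, 5.9, 176.2]
tcp_rot: [179.9, 0.0, 97.7]
ft_force: [-0.3, 1.2, -0.9]
finger_gap: 85.1
grip_force: 0.0
```

Run:
```python
from h import *
s=r.sense(); print(s['tool_pos'],s['tcp_rot'],s['finger_gap'],s['ft_force'])
for n in ('scene','wrist'):
    p=r.snapshot(n)
    print(n,[(round(float(d['score']),2),onz(p,d['xy'],0)[:2].tolist()) for d in r.landmark_of(p,'slim_house')])
```

```text
[558.4940125    5.90305116 176.15966457] [1.79872012e+02 2.75898580e-02 9.76764184e+01] 85.05766610532916 [-0.33196368  1.24173092 -0.8723951 ]
scene [(0.76, [560.2, 7.6]), (0.24, [484.3, 281.5])]
wrist [(0.57, [555.0, 8.8])]
```

>>> {"fn": "carry_out", "kwargs": {
  "commands": [
    {"jaw": 0.085, "translation": [-0.01, -0.003, 0], "spin": 0},
    {"jaw": 0.085, "translation": [-0.02, -0.006, 0], "spin": 0},
    {"jaw": 0.085, "translation": [-0.03, -0.009, 0], "spin": 0},
    {"jaw": 0.085, "translation": [-0.035, -0.011, 0], "spin": 0},
    {"jaw": 0.085, "translation": [-0.035, -0.011, 0], "spin": 0},
    {"jaw": 0.085, "translation": [-0.035, -0.011, 0], "spin": 0},
    {"jaw": 0.085, "translation": [-0.035, -0.011, 0], "spin": 0},
    {"jaw": 0.085, "translation": [-0.035, -0.011, 0], "spin": 0}
  ]
}}

```text
time: 36.62
tool_pos: [515.4, -238.8, 174.5]
tcp_rot: [-179.9, -0.0, 97.7]
ft_force: [1.6, 0.9, -0.4]
finger_gap: 84.5
grip_force: 0.0
```

>>> {"fn": "carry_out", "kwargs": {
  "commands": [
    {"jaw": 0.085, "translation": [-0.034, -0.011, 0], "spin": 0},
    {"jaw": 0.085, "translation": [-0.03, -0.009, 0], "spin": 0},
    {"jaw": 0.085, "translation": [-0.02, -0.007, 0], "spin": 0},
    {"jaw": 0.085, "translation": [-0.01, -0.003, 0], "spin": 0},
    {"jaw": 0.085, "translation": [0, 0, 0], "spin": 0},
    {"jaw": 0.085, "translation": [0, 0, 0], "spin": 0},
    {"jaw": 0.085, "translation": [0, 0, 0], "spin": 0},
    {"jaw": 0.085, "translation": [0, 0, 0], "spin": 0}
  ]
}}

```text
time: 37.28
tool_pos: [500.1, -332.4, 175.1]
tcp_rot: [-180.0, -0.0, 97.8]
ft_force: [-0.4, -0.1, -0.9]
finger_gap: 85.2
grip_force: 0.0
```

>>> {"fn": "carry_out", "kwargs": {
  "commands": [
    {"jaw": 0.085, "translation": [-0.001, 0, 0.01], "spin": 0},
    {"jaw": 0.085, "translation": [0, 0, 0.018], "spin": 0},
    {"jaw": 0.085, "translation": [0, 0, 0.018], "spin": 0},
    {"jaw": 0.085, "translation": [0, 0, 0.018], "spin": 0},
    {"jaw": 0.085, "translation": [0, 0, 0.014], "spin": 0},
    {"jaw": 0.085, "translation": [0, 0, 0.01], "spin": 0},
    {"jaw": 0.085, "translation": [0, 0, 0.008], "spin": 0},
    {"jaw": 0.085, "translation": [0, 0, 0], "spin": 0}
  ]
}}

```text
time: 37.95
tool_pos: [499.0, -333.8, 77.2]
tcp_rot: [-179.9, -0.1, 97.7]
ft_force: [-0.1, -0.4, -0.1]
finger_gap: 85.4
grip_force: 0.0
```

>>> {"fn": "carry_out", "kwargs": {
  "commands": [
    {"jaw": 0.07, "translation": [0, 0, 0], "spin": 0},
    {"jaw": 0.065, "translation": [0, 0, 0], "spin": 0},
    {"jaw": 0.06, "translation": [0, 0, 0], "spin": 0},
    {"jaw": 0.055, "translation": [0, 0, 0], "spin": 0},
    {"jaw": 0.05, "translation": [0, 0, 0], "spin": 0},
    {"jaw": 0.045, "translation": [0, 0, 0], "spin": 0},
    {"jaw": 0.045, "translation": [0, 0, 0], "spin": 0},
    {"jaw": 0.045, "translation": [0, 0, 0], "spin": 0}
  ],
  "squeeze": 30
}}

```text
time: 38.62
tool_pos: [500.5, -335.5, 80.7]
tcp_rot: [179.9, 0.1, 97.7]
ft_force: [-1.5, 0.5, 5.9]
finger_gap: 55.0
grip_force: 31.3
```

>>> {"fn": "carry_out", "kwargs": {
  "commands": [
    {"jaw": 0.045, "translation": [0, 0, -0.005], "spin": 0},
    {"jaw": 0.045, "translation": [0, 0, -0.01], "spin": 0},
    {"jaw": 0.045, "translation": [0, 0, -0.015], "spin": 0},
    {"jaw": 0.045, "translation": [0, 0, -0.015], "spin": 0},
    {"jaw": 0.045, "translation": [0, 0, -0.015], "spin": 0},
    {"jaw": 0.045, "translation": [0, 0, -0.015], "spin": 0},
    {"jaw": 0.045, "translation": [0, 0, -0.01], "spin": 0},
    {"jaw": 0.045, "translation": [0, 0, -0.005], "spin": 0}
  ]
}}

```text
time: 39.28
tool_pos: [500.5, -335.4, 171.7]
tcp_rot: [179.9, 0.1, 97.7]
ft_force: [-1.2, -0.9, -1.2]
finger_gap: 54.9
grip_force: 32.1
```

>>> {"fn": "carry_out", "kwargs": {
  "commands": [
    {"jaw": 0.045, "translation": [0.008, 0.004, 0], "spin": 0},
    {"jaw": 0.045, "translation": [0.012, 0.005, 0], "spin": 0},
    {"jaw": 0.045, "translation": [0.017, 0.007, 0], "spin": 0},
    {"jaw": 0.045, "translation": [0.017, 0.007, 0], "spin": 0},
    {"jaw": 0.045, "translation": [0.017, 0.007, 0], "spin": 0},
    {"jaw": 0.045, "translation": [0.017, 0.007, 0], "spin": 0},
    {"jaw": 0.045, "translation": [0.017, 0.007, 0], "spin": 0},
    {"jaw": 0.045, "translation": [0.017, 0.007, 0], "spin": 0}
  ]
}}

```text
time: 39.95
tool_pos: [533.5, -204.5, 167.6]
tcp_rot: [-179.9, -0.1, 97.7]
ft_force: [-0.4, -0.4, -1.1]
finger_gap: 55.3
grip_force: 32.0
```

>>> {"fn": "carry_out", "kwargs": {
  "commands": [
    {"jaw": 0.045, "translation": [0.017, 0.007, 0], "spin": 0},
    {"jaw": 0.045, "translation": [0.017, 0.007, 0], "spin": 0},
    {"jaw": 0.045, "translation": [0.017, 0.007, 0], "spin": 0},
    {"jaw": 0.045, "translation": [0.017, 0.007, 0], "spin": 0},
    {"jaw": 0.045, "translation": [0.017, 0.007, 0], "spin": 0},
    {"jaw": 0.045, "translation": [0.017, 0.007, 0], "spin": 0},
    {"jaw": 0.045, "translation": [0.01, 0.004, 0], "spin": 0},
    {"jaw": 0.045, "translation": [0.006, 0.003, 0], "spin": 0}
  ]
}}

```text
time: 40.62
tool_pos: [566.2, -81.2, 168.1]
tcp_rot: [-179.9, -0.1, 97.8]
ft_force: [-0.4, -0.1, -2.1]
finger_gap: 54.9
grip_force: 32.0
```

>>> {"fn": "carry_out", "kwargs": {
  "commands": [
    {"jaw": 0.045, "translation": [0, 0, 0], "spin": 0},
    {"jaw": 0.045, "translation": [0, 0, 0], "spin": 0},
    {"jaw": 0.045, "translation": [0, 0, 0], "spin": 0},
    {"jaw": 0.045, "translation": [0, 0, 0], "spin": 0},
    {"jaw": 0.045, "translation": [0, 0, 0.015], "spin": 0},
    {"jaw": 0.045, "translation": [0, 0, 0.015], "spin": 0},
    {"jaw": 0.045, "translation": [0, 0, 0], "spin": 0},
    {"jaw": 0.045, "translation": [0, 0, 0], "spin": 0}
  ]
}}

```text
time: 41.28
tool_pos: [565.8, -84.1, 138.4]
tcp_rot: [-179.9, -0.0, 97.6]
ft_force: [0.1, -0.6, -1.4]
finger_gap: 54.7
grip_force: 32.0
```

>>> {"fn": "carry_out", "kwargs": {
  "commands": [
    {"jaw": 0.045, "translation": [0, 0.001, 0.008], "spin": 0},
    {"jaw": 0.045, "translation": [0, 0, 0.015], "spin": 0},
    {"jaw": 0.045, "translation": [0, 0, 0.015], "spin": 0},
    {"jaw": 0.045, "translation": [0, 0, 0.012], "spin": 0},
    {"jaw": 0.045, "translation": [0, 0, 0.006], "spin": 0},
    {"jaw": 0.045, "translation": [0, 0, 0.004], "spin": 0},
    {"jaw": 0.045, "translation": [0, 0, 0.001], "spin": 0},
    {"jaw": 0.045, "translation": [0, 0, 0.001], "spin": 0}
  ]
}}

```text
time: 41.95
tool_pos: [568.2, -83.6, 77.8]
tcp_rot: [180.0, 0.0, 97.7]
ft_force: [1.0, 0.4, -2.0]
finger_gap: 54.8
grip_force: 32.1
```

>>> {"fn": "carry_out", "kwargs": {
  "commands": [
    {"jaw": 0.045, "translation": [0, 0, 0.001], "spin": 0},
    {"jaw": 0.045, "translation": [0, 0, 0.001], "spin": 0},
    {"jaw": 0.045, "translation": [0, 0, 0], "spin": 0},
    {"jaw": 0.045, "translation": [0, 0, 0], "spin": 0},
    {"jaw": 0.045, "translation": [0, 0, 0], "spin": 0},
    {"jaw": 0.045, "translation": [0, 0, 0], "spin": 0},
    {"jaw": 0.045, "translation": [0, 0, 0], "spin": 0},
    {"jaw": 0.045, "translation": [0, 0, 0], "spin": 0}
  ]
}}

```text
time: 42.62
tool_pos: [568.5, -83.6, 76.8]
tcp_rot: [179.9, 0.0, 97.7]
ft_force: [-2.4, 1.1, 5.7]
finger_gap: 55.2
grip_force: 32.6
```

Touching. Release, lift and check.

>>> {"fn": "carry_out", "kwargs": {
  "commands": [
    {"jaw": 0.048, "translation": [0, 0, 0], "spin": 0},
    {"jaw": 0.052, "translation": [0, 0, 0], "spin": 0},
    {"jaw": 0.055, "translation": [0, 0, 0], "spin": 0},
    {"jaw": 0.06, "translation": [0, 0, 0], "spin": 0},
    {"jaw": 0.065, "translation": [0, 0, 0], "spin": 0},
    {"jaw": 0.075, "translation": [0, 0, 0], "spin": 0},
    {"jaw": 0.085, "translation": [0, 0, 0], "spin": 0},
    {"jaw": 0.085, "translation": [0, 0, 0], "spin": 0}
  ]
}}

```text
time: 43.28
tool_pos: [567.8, -83.5, 75.2]
tcp_rot: [-180.0, -0.0, 97.7]
ft_force: [1.0, 0.3, -0.8]
finger_gap: 85.0
grip_force: 0.0
```

>>> {"fn": "carry_out", "kwargs": {
  "commands": [
    {"jaw": 0.085, "translation": [0, 0, -0.015], "spin": 0},
    {"jaw": 0.085, "translation": [0, 0, -0.02], "spin": 0},
    {"jaw": 0.085, "translation": [0, 0, -0.025], "spin": 0},
    {"jaw": 0.085, "translation": [0, 0, -0.025], "spin": 0},
    {"jaw": 0.085, "translation": [0, 0, -0.025], "spin": 0},
    {"jaw": 0.085, "translation": [-0.02, 0, -0.02], "spin": 0},
    {"jaw": 0.085, "translation": [-0.03, 0, 0], "spin": 0},
    {"jaw": 0.085, "translation": [-0.03, 0, 0], "spin": 0}
  ]
}}

```text
time: 43.95
tool_pos: [579.9, -163.4, 208.0]
tcp_rot: [179.8, 0.1, 97.8]
ft_force: [0.1, -0.9, 0.5]
finger_gap: 84.9
grip_force: 0.0
```

>>> {"fn": "carry_out", "kwargs": {
  "commands": [
    {"jaw": 0.085, "translation": [-0.03, 0, 0], "spin": 0},
    {"jaw": 0.085, "translation": [-0.03, 0, 0], "spin": 0},
    {"jaw": 0.085, "translation": [-0.02, 0, 0], "spin": 0},
    {"jaw": 0.085, "translation": [-0.01, 0, 0], "spin": 0},
    {"jaw": 0.085, "translation": [0, 0, 0], "spin": 0},
    {"jaw": 0.085, "translation": [0, 0, 0], "spin": 0},
    {"jaw": 0.085, "translation": [0, 0, 0], "spin": 0},
    {"jaw": 0.085, "translation": [0, 0, 0], "spin": 0}
  ]
}}

```text
time: 44.62
tool_pos: [590.6, -250.5, 205.3]
tcp_rot: [180.0, -0.0, 97.8]
ft_force: [-0.3, 0.9, -0.6]
finger_gap: 85.1
grip_force: 0.0
```

Run:
```python
from h import *
s=r.sense(); print(s['time'],s['tool_pos'],s['finger_gap'])
for n in ('wrist','scene'):
    p=r.snapshot(n); save(p,n+'9')
    for t,z in dict(slim_house=0,wide_house=0,jar_candle=3,beaker=0,pinecone=0).items():
        print(n,t,[(round(float(d['score']),2),onz(p,d['xy'],z)[:2].tolist()) for d in r.landmark_of(p,t)[:4]])
a=cv2.imread('pics/scene.png'); b=cv2.imread('pics/scene9.png')
f=lambda i:cv2.resize(i[130:360,180:380],None,fx=2,fy=2)
cv2.imwrite('pics/cmp.png',np.hstack([f(a),f(b)]))
```

```text
44.6167 [ 590.62699362 -250.45243437  205.33371475] 85.09665010124434
wrist slim_house []
wrist wide_house []
wrist jar_candle []
wrist beaker []
wrist pinecone []
scene slim_house [(0.85, [554.6, 0.4])]
scene wide_house [(0.97, [567.0, -88.5]), (0.66, [338.2, 147.0]), (0.55, [359.4, 278.2])]
scene jar_candle [(0.96, [595.9, 117.9]), (0.76, [464.4, 73.4]), (0.59, [485.9, 282.7]), (0.38, [493.8, -273.8])]
scene beaker [(0.6, [409.6, -43.8])]
scene pinecone [(0.59, [694.2, 207.8])]
```

View pics/cmp.png

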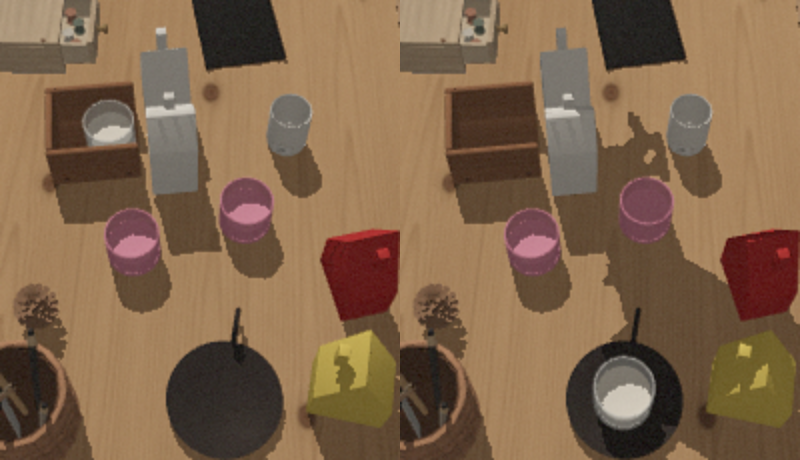

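The before and after crops match. The houses are at the same pixels ((168,150) and (168,75) in the before half, 568 in the after half). The candle stands mid-plate at (624,392), and the beaker and cone are unmoved. Handing in.

```bash
python3 -c "
from bench import r
print(r.hand_in())"
```

```text
the job is handed in; nothing more can be done
None
```

The job is handed in, but the judge returned no verdict: by camera the candle stands about 1–2 mm from the middle of the iron plate, both houses are back within a few millimetres of their places and square, and the beaker and pine cone are unmoved.

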